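# Load the display test stand and start the test

### The job

Set every display module from the blue mat on the sloped stand, side by side, screen outwards and contact strip downwards, each lying flat on the slope with its lower end resting squarely against the bottom lip; and take the yellow guard cap off the push button and stand it upright on the round black pad of the control box. Once all the displays are in place and the cap stands on the pad, press the red button fully down and release it, then put the cap back over the button, standing level on the box. Leave the other things on the bench where they are.

Things in the scene. Friction and masses are not known exactly. Their poses are not given: they have to be found in the camera images.
- deck: Slick white sloping plate of the fixed stand (all under 95 mm high), 0.50 rad (29 degrees), rising away from the robot. Origin: on its surface, mid-width, where it meets the black bottom lip. x up the slope (surface 0 to 112 mm), y along the lip (-155 to 155 mm), z out of the plate. Lip: 12 mm high. Flat, no dividers; painted lines at y = -76, 0, 76 mm. Displays let go on it slide down to the lip.
- display_a: Display module, white frame: flat block 84 (its x) x 44 (y) x 16 mm (z), about 0.1 kg, black screen and a row of six brass contacts (the contact strip) on its upper face. Origin: centre of the underside; z out of the screen; the contact strip is at the -x end (x = -42 mm). Starts screen up on the fixed blue mat (3 mm thick), strip towards the robot, or is absent (None).
- display_a_foot (a point): Middle of the lower edge of display_a: on its underside at the contact-strip end (x = -42 mm in its frame).
- display_b: Display module, grey frame: flat block 84 (its x) x 44 (y) x 16 mm (z), about 0.1 kg, black screen and a row of six brass contacts (the contact strip) on its upper face. Origin: centre of the underside; z out of the screen; the contact strip is at the -x end (x = -42 mm). Starts screen up on the fixed blue mat (3 mm thick), strip towards the robot, or is absent (None).
- display_b_foot (a point): Middle of the lower edge of display_b: on its underside at the contact-strip end (x = -42 mm in its frame).
- display_c: Display module, green frame: flat block 84 (its x) x 44 (y) x 16 mm (z), about 0.1 kg, black screen and a row of six brass contacts (the contact strip) on its upper face. Origin: centre of the underside; z out of the screen; the contact strip is at the -x end (x = -42 mm). Starts screen up on the fixed blue mat (3 mm thick), strip towards the robot, or is absent (None).
- display_c_foot (a point): Middle of the lower edge of display_c: on its underside at the contact-strip end (x = -42 mm in its frame).
- display_d: Display module, red frame: flat block 84 (its x) x 44 (y) x 16 mm (z), about 0.1 kg, black screen and a row of six brass contacts (the contact strip) on its upper face. Origin: centre of the underside; z out of the screen; the contact strip is at the -x end (x = -42 mm). Starts screen up on the fixed blue mat (3 mm thick), strip towards the robot, or is absent (None).
- display_d_foot (a point): Middle of the lower edge of display_d: on its underside at the contact-strip end (x = -42 mm in its frame).
- control_box: Fixed grey control box, 240 (x) x 130 (y) x 40 mm high; origin at the centre of its underside, z up. Its flat top carries the push button at x = +55 mm and a round black rubber pad (96 mm across, flush with the top) at x = -55 mm.
- cap: Loose yellow guard cap, an upside-down cup 68 mm across (62 inside), 34 mm high, with a black round knob on top, 24 mm across, from 34 to 56 mm above the rim. Origin: centre of the rim (underside), z up through the knob; about 0.07 kg. Starts standing on the control box over the push button, hiding it, not touching it.
- cap_pad (a point): Centre of the round black rubber pad on top of the control box, 40 mm above the table.
- button_foot (a point): Fixed point on the axis of the push button, at the height of the control box's top; the cap is concentric with it when it covers the button.
- test_button_top (a point): Centre of the top of the red push button, 32 mm across, 22 mm above the control box's top; its black housing is 48 mm across and 12 mm high. The point moves down with the button.
- test_button (a joint): Travel of the spring push button in m: 0 released, 0.006 fully down; it needs 1.5 N to start and 5 N to be fully down, and springs back by itself.
- tape_roll: Bystander: black roll of tape lying flat, 90 mm across, 19 mm high; loose, to be left alone. Origin at the centre of its underside.
- screwdriver: Bystander: orange-handled screwdriver lying down, 170 mm long; loose, to be left alone. Origin at the centre of its underside.
- mug: Bystander: white mug, 80 mm across, 90 mm high; loose, to be left alone. Origin at the centre of its underside as it stands.
- multimeter: Bystander: grey hand multimeter lying flat, 150 x 75 x 34 mm; loose, to be left alone. Origin at the centre of its underside.
- cleaner: Bystander: white bottle with a blue cap, 52 mm across, 130 mm high; loose, to be left alone. Origin at the centre of its underside as it stands.
- small_carton: Bystander: small cardboard carton, 90 x 120 x 50 mm; loose, to be left alone. Origin at the centre of its underside.

How it is judged:
By the outcome, as a careful person would: the job done as asked, in the order asked, and still so for the second after the job is handed in, with the robot touching nothing.
Of display_a, display_b, display_c, display_d only 3 to 4 are there at a start; the rules pass over those that are not, and their reading is None.
At some moment in a run one of display_a, display_b, display_c, display_d may be knocked a few centimetres aside while the robot is not near it.
Once in a run the grip may slacken for a moment while it holds something.
It also fails if it takes over 210 s, if anything falls off the work surface, if the arm or the gripper's body presses on something with over 40 N, if the wrist force passes 120 N, or if a joint passes its speed limit or range.

### The arm

A 7-joint arm with a two-finger parallel gripper is mounted at the origin on the work surface. World frame = base frame: x ahead of the robot, y to its left, z up, the work surface at z = 0. Lengths are in m, angles in rad, forces in N, time in s.
With the tool pointing down it reaches from about 0.425 to 0.925 m from the base axis. Payload 6.8 kg.
Tool frame: the origin (TCP) lies midway between the tips of the shut fingers; the grasp point (between the pads) lies 19 mm behind it; z points along the fingers, y is the direction in which the jaws open and shut (so a half turn about z gives the same grasp; the last joint's range is limited). The gripper opens to 85 mm and grips with 20 to 120 N. Pads are 22 mm wide; open, the fingers measure 114 mm over their backs; the gripper's body (76 mm by 85 mm) begins 54 mm behind the grasp point. The pads swing forward as they close: fully open they stand 13 mm farther back than shut.
Start: joints at [-1.451, 0.477, 0.022, 1.555, -0.011, 1.109, -0.083], TCP at [0.152, 0.658, 0.231] pointing down, gripper open.
Joint ranges: [-2.96, 2.96], [-0.34, 2.1], [-1.41, 1.46], [0.24, 2.44], [-1.37, 4.51], [0.17, 1.92], [-2.96, 2.96]. Speed limits (rad/s): [2.39, 2.39, 3.14, 3.14, 3.14, 3.14, 3.14].

### API

Orientations are given as a unit quaternion [w, x, y, z].
In Python, from station import * gives the robot as it stands. The module is installed in compiled form; this text tells all that it offers.
- The arm moves only by the tool jog_arm, never from a script. Its arguments are lists of equal length, an entry for each row: "dp": the shift along the tool's x, y, z in units of 25 mm (1.0 is 25 mm), a list of three; "angular": the turn, a rotation vector about the tool's x, y, z in units of 5 degrees (1.0 is 5 degrees), a list of three; "claw": the finger opening in mm, from 0 to 85.4. A call has exactly 5 rows; each row is the pose to reach, as a shift and turn from the pose commanded when the call began, along the tool's axes at that moment; what a row does not reach only later rows make up. A row lasts 1/10 s, in which the tool goes at most 50 mm and 8.59 degrees, less where a joint would pass 70% of its speed; a pose out of reach is approached as far as the arm can. A call with a gripper value outside its range is refused whole. The fingers move at their own pace and stop on an object; "grip_force" is the grip in N (left out, the last holds). Time passes only in rows, so rows that repeat a pose let the fingers close, or fill a call up. It gives the time, the measured TCP pose, the force and the opening at its end, in the units of the state.
- get_obs(): the state, without advancing time (a new reading comes with each control period).
- read_camera(name): name is "side" or "top" or "wrist"; returns a dict with "pixels" (480x640x3 uint8, blue, green, red), "camera_matrix" (3x3 intrinsics, pixels), "rvec" (rotation vector, rad) and "tvec" (3), from world to camera coordinates, as OpenCV has them. Camera axes: x right, y down, z forward; pixel columns grow to the right and rows downward; lengths in m; the calibration is good to about 2 mm. The wrist camera is an equidistant fisheye: a pixel r from the principal point sees the ray r / f radians off the axis. A picture is of the moment at which its call begins. There is no depth.
- hand_in(): hands the job in, once; it reports no verdict.
The state is a dict: "t": time; "q": joint angles; "joint_vel": joint speeds; "joint_torque": joint torques, N m; "eef_pos": TCP position; "tool_rot": TCP orientation; "contact_force": force on the tool from outside, world axes, zero at the start; "torque": the same for the moment, N m; "gripper_width": opening from 0.0 (shut) to 1.0 (fully open).
Only numpy, scipy, OpenCV 4.12 (cv2) and the standard library are available. Lean on these libraries where they do the work, as an engineer would, in place of code of your own. Each camera call takes 0.05 s, during which the arm holds its last target.

## Working session

There is one attempt and no reset: what is moved stays moved. The work goes in short steps, Python scripts to look and compute and a tool call to move; the robot and the scene stay as the last step left them, time stands still between calls to the robot, and variables do not carry over. Pictures are saved under pics/ and viewed, and the job is handed in when it is done.

Besides the shell and the picture viewer there is one more tool, called after "Request:" by a JSON object that holds its "method" and its "body", one argument or row to a line. jog_arm: Moves the arm, as the interface text tells. Its arguments: {"type":"object","properties":{"dp":{"type":"array","items":{"type":"array","items":{"type":"number"}}},"angular":{"type":"array","items":{"type":"array","items":{"type":"number"}}},"claw":{"type":"array","items":{"type":"number"}},"grip_force":{"type":"number"}},"required":["dp","angular","claw"]}

```bash
mkdir -p pics; ls
python3 - <<'E'
from station import *
import cv2
print(get_obs())
for n in ["side","top","wrist"]:
    c=read_camera(n); cv2.imwrite(f"pics/{n}0.png",c["pixels"]); print(n,c["camera_matrix"].tolist(),c["rvec"],c["tvec"])
E
```

```text
pics
{'t': 0.0, 'q': array([-1.45113186,  0.4778042 ,  0.02235794,  1.55642492, -0.01148221,
        1.10925126, -0.08309313]), 'joint_vel': array([-0.00123068, -0.0011085 ,  0.00010218,  0.00171151,  0.00027562,
       -0.00186944,  0.00015955]), 'joint_torque': array([-5.42236339e-04, -5.96447182e+01,  1.60788082e+00, -2.81203097e+01,
        1.25272895e-02,  9.18618782e-03, -1.37585388e-05]), 'eef_pos': array([0.15231639, 0.65701309, 0.2303345 ]), 'tool_rot': array([-2.28395565e-05,  1.13626003e-01,  9.93523204e-01, -8.79346420e-04]), 'contact_force': array([ 0.61076703, -0.70607072,  0.17155213]), 'torque': array([ 0.0006781 , -0.04436021,  0.04549329]), 'gripper_width': 0.998448064910813}
side [[622.669729863005, 0.0, 319.2596511757931], [0.0, 622.669729863005, 244.93981085936736], [0.0, 0.0, 1.0]] [ 2.12117092 -0.18238643  0.07241193] [-0.54649613  0.09875078  1.43806292]
top [[470.00106422891645, 0.0, 325.8020985534099], [0.0, 470.00106422891645, 235.03465558611393], [0.0, 0.0, 1.0]] [ 2.22016837 -2.1787264   0.07702533] [-0.02662516  0.5261748   1.08478173]
wrist [[371.64829954431775, 0.0, 315.02878586651684], [0.0, 371.64829954431775, 244.70464884213268], [0.0, 0.0, 1.0]] [-2.28469182 -1.81331566 -0.24667403] [-0.67465396 -0.03477765  0.37882448]
```

View pics/top0.png

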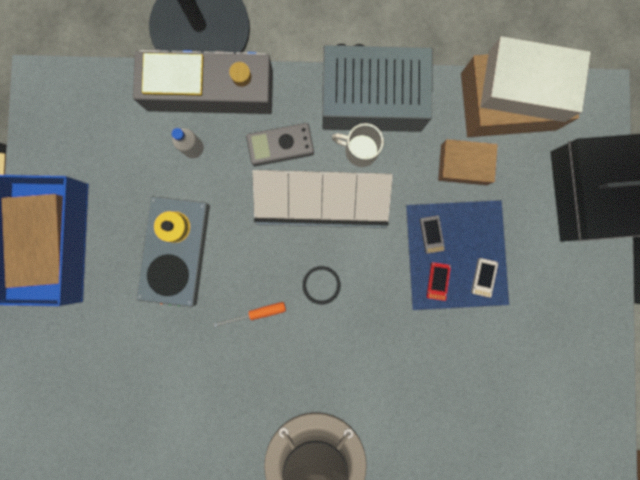

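View pics/side0.png

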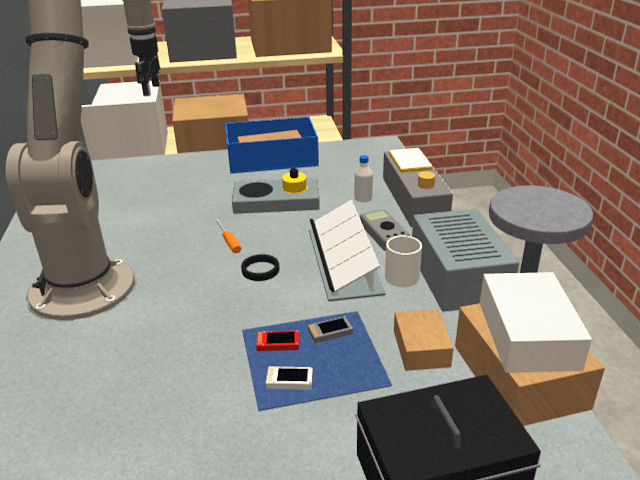

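View pics/wrist0.png

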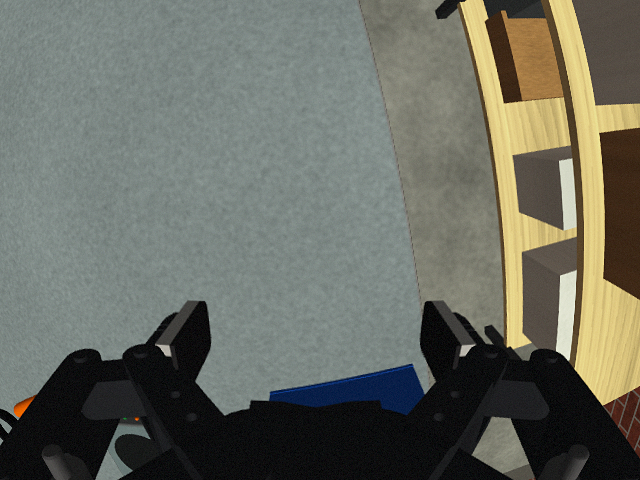

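```bash
cat > h.py <<'E'
from station import *
import numpy as np, cv2
from scipy.spatial.transform import Rotation as R
def cam(n):
    c=read_camera(n); c["R"]=cv2.Rodrigues(np.array(c["rvec"],float))[0]; c["t"]=np.array(c["tvec"],float).ravel(); c["n"]=n; return c
def rays(c,uv):
    uv=np.array(uv,float).reshape(-1,2); K=c["camera_matrix"]
    x=(uv[:,0]-K[0,2])/K[0,0]; y=(uv[:,1]-K[1,2])/K[1,1]
    if c["n"]=="wrist":
        r=np.hypot(x,y)+1e-12; d=np.stack([x/r*np.sin(r),y/r*np.sin(r),np.cos(r)],1)
    else: d=np.stack([x,y,np.ones_like(x)],1)
    return -c["R"].T@c["t"], d@c["R"]
def onplane(c,uv,z):
    o,d=rays(c,uv); s=(z-o[2])/d[:,2]; return o+s[:,None]*d
def proj(c,P):
    P=np.array(P,float).reshape(-1,3)@c["R"].T+c["t"]; K=c["camera_matrix"]
    return np.stack([P[:,0]/P[:,2]*K[0,0]+K[0,2],P[:,1]/P[:,2]*K[1,1]+K[1,2]],1)
def tri(c1,u1,c2,u2):
    o1,d1=rays(c1,u1);o2,d2=rays(c2,u2);d1=d1[0]/np.linalg.norm(d1[0]);d2=d2[0]/np.linalg.norm(d2[0])
    s=np.linalg.lstsq(np.stack([d1,-d2],1),o2-o1,rcond=None)[0]
    a=o1+s[0]*d1;b=o2+s[1]*d2; return (a+b)/2,np.linalg.norm(a-b)
def tool():
    o=get_obs(); return np.array(o["eef_pos"]),R.from_quat(o["tool_rot"],scalar_first=True),o
def goto(p,Rt):
    """print dp, angular (units) to reach pose"""
    q,Rc,o=tool(); dp=Rc.inv().apply(np.array(p)-q)/0.025
    w=np.degrees((Rc.inv()*Rt).as_rotvec())/5
    print("t",round(o["t"],2),"dp",np.round(dp,2).tolist(),"ang",np.round(w,2).tolist())
def frame(yaw,tilt=0):
    """tool pointing down, jaw (y axis) along world direction: x tool= heading yaw; tilt leans fingers forward along heading"""
    z=np.array([np.sin(tilt)*np.cos(yaw),np.sin(tilt)*np.sin(yaw),-np.cos(tilt)])
    y=np.array([np.sin(yaw),-np.cos(yaw),0.]); x=np.cross(y,z)
    return R.from_matrix(np.stack([x,y,z],1))
E
python3 - <<'E'
from h import *
p,r,o=tool(); print(p,r.as_matrix().round(3).tolist())
t=cam("top")
w=cam("wrist"); print("wristcam pos",-w["R"].T@w["t"], "in tool", r.inv().apply(-w["R"].T@w["t"]-p))
print("tcp px",proj(t,[p]), proj(t,[[0,0,0]]))
big=cv2.resize(t["pixels"][180:330,100:520],None,fx=1.9,fy=1.9,interpolation=cv2.INTER_CUBIC)
cv2.imwrite("pics/topz.png",big)
im=t["pixels"].astype(int); hsv=cv2.cvtColor(t["pixels"],cv2.COLOR_BGR2HSV)
# mat region: non-blue blobs in mat
blue=cv2.inRange(hsv,(105,100,40),(130,255,200)); blue[:,:400]=0
cnt=max(cv2.findContours(blue,cv2.RETR_EXTERNAL,cv2.CHAIN_APPROX_NONE)[0],key=cv2.contourArea)
hull=cv2.convexHull(cnt); m=np.zeros_like(blue); cv2.fillConvexPoly(m,hull,255)
inside=cv2.bitwise_and(cv2.erode(m,np.ones((5,5))),~blue)
cv2.imwrite("pics/inside.png",inside)
for k in cv2.findContours(inside,cv2.RETR_EXTERNAL,cv2.CHAIN_APPROX_NONE)[0]:
    if cv2.contourArea(k)<100: continue
    P=onplane(t,k.reshape(-1,2),0.019)[:,:2]
    rc=cv2.minAreaRect((P*1000).astype(np.float32)); print(rc, hsv[inside>0].shape)
y=cv2.inRange(hsv,(22,150,100),(35,255,255)); y[:,:140]=0;y[:200]=0;y[260:]=0;y[:,200:]=0
k=max(cv2.findContours(y,cv2.RETR_EXTERNAL,cv2.CHAIN_APPROX_NONE)[0],key=cv2.contourArea)
print("cap",onplane(t,[cv2.minEnclosingCircle(k)[0]],0.074),cv2.minEnclosingCircle(k))
E
```

```text
[0.15234762 0.65713795 0.23055492] [[-0.974, 0.226, -0.0], [0.226, 0.974, -0.001], [-0.0, -0.001, -1.0]]
wristcam pos [0.08680234 0.6732994  0.37331284] in tool [ 0.0674876   0.00074975 -0.14276575]
tcp px [[-46.83539698 426.74618668]] [[314.26627233 463.00929   ]]
((424.30340576171875, -279.83331298828125), (53.77872848510742, 91.63703918457031), 82.19390869140625) (2649, 3)
((435.0008850097656, -387.9125061035156), (54.551063537597656, 92.52111053466797), 78.14820861816406) (2649, 3)
((533.5881958007812, -264.7283935546875), (89.99359893798828, 52.04664611816406), 10.30291748046875) (2649, 3)
cap [[0.53658071 0.32510905 0.074     ]] ((171.36264038085938, 226.03297424316406), 17.119287490844727)
```

View pics/topz.png

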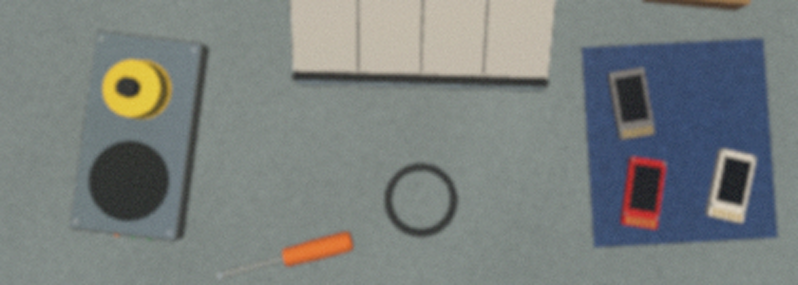

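Run:
```python
from h import *
p,r,o=tool(); goto([.537,.325,.2],r)
```

```text
t 0.25 dp [-17.99, -9.47, 1.24] ang [0.0, 0.0, 0.0]
```

Request:
{"method": "jog_arm", "body": {
  "dp": [
    [-18,-9.5,0],
    [-18,-9.5,0],
    [-18,-9.5,0],
    [-18,-9.5,0],
    [-18,-9.5,0]
  ],
  "angular": [
    [0,0,0],
    [0,0,0],
    [0,0,0],
    [0,0,0],
    [0,0,0]
  ],
  "claw": [85,85,85,85,85]
}}

```text
t: 0.75
eef_pos: [0.3428, 0.4924, 0.2314]
tool_rot: [0.0, 0.114, 0.994, 0.0]
contact_force: [0.5, 0.6, -0.7]
gripper_width: 0.997
```

Run:
```python
from h import *
p,r,o=tool(); goto([.537,.325,.2],frame(np.arctan2(.226,-.974)))
```

```text
t 0.75 dp [-9.08, -4.77, 1.25] ang [0.0, 0.0, 0.0]
```

Request:
{"method": "jog_arm", "body": {
  "dp": [
    [-8.5,-4.4,1.25],
    [-8.5,-4.4,1.25],
    [-8.5,-4.4,1.25],
    [-8.5,-4.4,1.25],
    [-8.5,-4.4,1.25]
  ],
  "angular": [
    [0,0,0],
    [0,0,0],
    [0,0,0],
    [0,0,0],
    [0,0,0]
  ],
  "claw": [85,85,85,85,85]
}}

```text
t: 1.25
eef_pos: [0.5257, 0.3361, 0.1998]
tool_rot: [0.0, 0.115, 0.993, -0.0]
contact_force: [1.0, 0.7, 0.3]
gripper_width: 0.996
```

Run:
```python
from h import *
w=cam("wrist"); cv2.imwrite("pics/w1.png",w["pixels"]); print(tool()[0])
```

```text
[0.5311666  0.32916158 0.19912837]
```

View pics/w1.png

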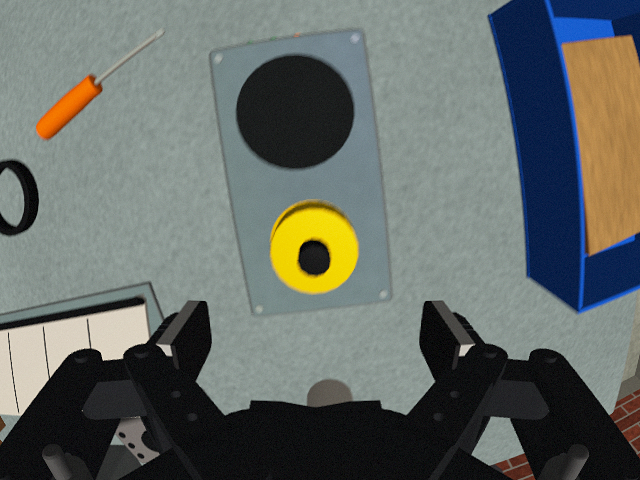

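```bash
cat >> h.py <<'E'
def blob(mask):
    k=max(cv2.findContours(mask,cv2.RETR_EXTERNAL,cv2.CHAIN_APPROX_NONE)[0],key=cv2.contourArea); return k
def circ(P):
    P=P[:,:2]; A=np.c_[2*P,np.ones(len(P))]; s=np.linalg.lstsq(A,(P**2).sum(1),rcond=None)[0]
    return s[:2],np.sqrt(s[2]+s[0]**2+s[1]**2)
def box(m,x0,y0,x1,y1):
    z=np.zeros_like(m); z[y0:y1,x0:x1]=m[y0:y1,x0:x1]; return z
E
python3 - <<'E'
from h import *
w=cam("wrist"); im=w["pixels"]; hsv=cv2.cvtColor(im,cv2.COLOR_BGR2HSV); g=im.max(2)
dark=(g<60).astype(np.uint8)*255
pad=blob(box(dark,225,40,365,180)); print("pad",circ(onplane(w,pad.reshape(-1,2),.040)))
kn=blob(box(dark,290,225,340,290)); print("knob",circ(onplane(w,kn.reshape(-1,2),.096)),len(kn))
y=cv2.inRange(hsv,(20,120,150),(35,255,255)); k=blob(box(y,240,180,380,310)); print("captop",circ(onplane(w,k.reshape(-1,2),.074)))
t=cam("top"); s=cam("side")
def ch(c,b,hi):
    m=(c["pixels"].max(2)<hi).astype(np.uint8)*255; k=blob(box(m,*b)); return k
k=ch(t,(135,240,200,300),45); print("top pad",circ(onplane(t,k.reshape(-1,2),.04)))
goto([.537,.325,.2],frame(np.arctan2(.226,-.974)))
E
```

```text
pad (array([0.42891137, 0.34307181]), np.float64(0.0473085829172319))
knob (array([0.5350339 , 0.33402782]), np.float64(0.012045154308389275)) 100
captop (array([0.5354317, 0.3333751]), np.float64(0.034022918564875375))
top pad (array([0.10359593, 0.09484434]), np.float64(0.39001799225279643))
t 1.45 dp [-0.61, -0.38, -0.01] ang [-0.01, -0.0, -0.03]
```

Run:
```python
from h import *
goto([.535,.3335,.079],frame(np.arctan2(.226,-.974)))
```

```text
t 1.45 dp [-0.46, -0.06, 4.83] ang [-0.01, -0.0, -0.03]
```

Request:
{"method": "jog_arm", "body": {
  "dp": [
    [-0.3,0,0],
    [-0.3,0,2],
    [-0.3,0,4],
    [-0.3,0,4.8],
    [-0.3,0,4.8]
  ],
  "angular": [
    [0,0,0],
    [0,0,0],
    [0,0,0],
    [0,0,0],
    [0,0,0]
  ],
  "claw": [60,60,60,60,60]
}}

```text
t: 1.95
eef_pos: [0.5278, 0.3373, 0.0766]
tool_rot: [-0.003, 0.112, 0.994, -0.002]
contact_force: [-0.9, -0.2, 0.1]
gripper_width: 0.703
```

Run:
```python
from h import *
w=cam("wrist"); cv2.imwrite("pics/w2.png",w["pixels"])
goto([.535,.3335,.079],frame(np.arctan2(.226,-.974)));print(tool()[2])
```

```text
t 2.0 dp [-0.25, -0.13, 0.0] ang [-0.02, -0.02, 0.03]
{'t': 2.0, 'q': array([-0.76682366,  0.57682157,  0.13577338,  1.79634647, -0.10615907,
        0.77793883,  0.76835901]), 'joint_vel': array([ 0.00353083, -0.04490411,  0.01480977, -0.04303229,  0.00403611,
        0.00749712,  0.00134216]), 'joint_torque': array([ 2.75930611e-02, -5.60224092e+01,  3.52842338e+00, -2.04575568e+01,
       -1.40789073e-02, -7.03946035e-02,  1.77369051e-02]), 'eef_pos': array([0.52957992, 0.33803277, 0.07908153]), 'tool_rot': array([-1.07878050e-03,  1.12547854e-01,  9.93645503e-01, -6.57381531e-04]), 'contact_force': array([-0.02080083,  0.26027789,  0.36452217]), 'torque': array([-0.02091281, -0.02803009,  0.04142501]), 'gripper_width': 0.7018156696020592}
```

View pics/w2.png

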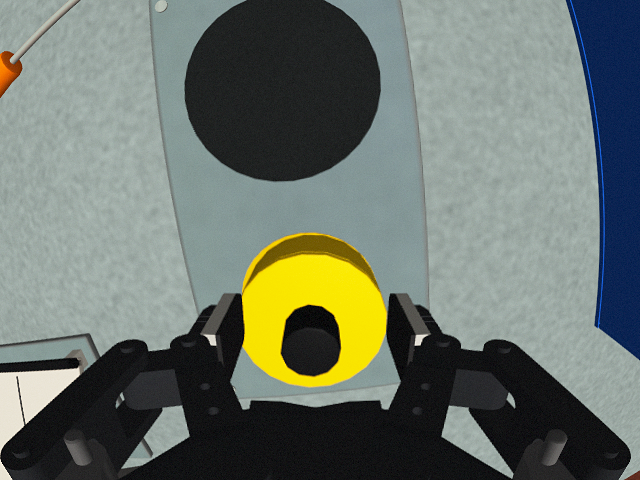

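Request:
{"method": "jog_arm", "body": {
  "dp": [
    [-0.25,-0.1,0],
    [-0.25,-0.1,0],
    [-0.25,-0.1,0],
    [-0.25,-0.1,0],
    [-0.25,-0.1,0]
  ],
  "angular": [
    [0,0,0],
    [0,0,0],
    [0,0,0],
    [0,0,0],
    [0,0,0]
  ],
  "claw": [60,20,15,10,10],
  "grip_force": 40
}}

```text
t: 2.5
eef_pos: [0.5373, 0.3337, 0.0816]
tool_rot: [0.001, 0.114, 0.994, 0.001]
contact_force: [-0.6, -1.0, 5.6]
gripper_width: 0.262
```

Request:
{"method": "jog_arm", "body": {
  "dp": [
    [0,0,0],
    [0,0,0],
    [0,0,0],
    [0,0,0],
    [0,0,0]
  ],
  "angular": [
    [0,0,0],
    [0,0,0],
    [0,0,0],
    [0,0,0],
    [0,0,0]
  ],
  "claw": [10,10,10,10,10]
}}

```text
t: 3.0
eef_pos: [0.5373, 0.3337, 0.0816]
tool_rot: [0.001, 0.114, 0.994, 0.001]
contact_force: [0.1, -1.6, 4.7]
gripper_width: 0.259
```

Run:
```python
from h import *
w=cam("wrist"); cv2.imwrite("pics/w3.png",w["pixels"])
print(tool()[0],tool()[2]["contact_force"],tool()[2]["gripper_width"])
im=w["pixels"];dark=(im.max(2)<60).astype(np.uint8)*255
pad=blob(box(dark,170,0,400,200)); P=pad.reshape(-1,2); P=P[P[:,1]>3]; print("pad",circ(onplane(w,P,.040)))
```

```text
[0.53726918 0.33369101 0.08158417] [-1.47492565 -0.40430485  4.44281383] 0.2564550295546854
pad (array([0.42894238, 0.34312855]), np.float64(0.047586390882885896))
```

View pics/w3.png

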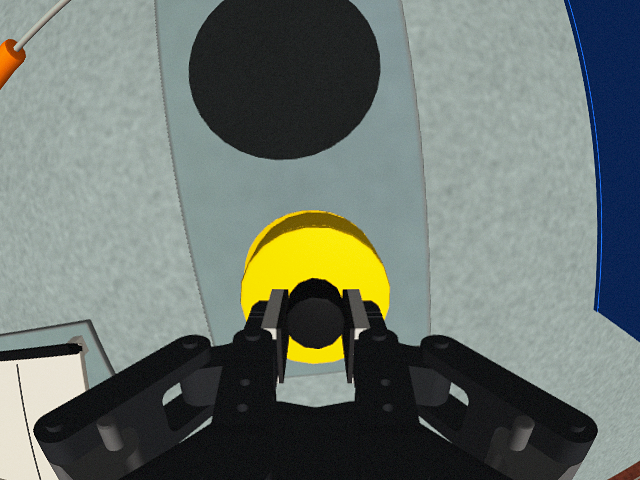

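Request:
{"method": "jog_arm", "body": {
  "dp": [
    [0,0,-1.2],
    [0,0,-2.4],
    [0,0,-2.6],
    [1.5,-0.2,-2.6],
    [3,-0.4,-2.6]
  ],
  "angular": [
    [0,0,0],
    [0,0,0],
    [0,0,0],
    [0,0,0],
    [0,0,0]
  ],
  "claw": [10,10,10,10,10]
}}

```text
t: 3.55
eef_pos: [0.4608, 0.3401, 0.1451]
tool_rot: [0.0, 0.115, 0.993, 0.0]
contact_force: [-1.1, 0.4, -0.9]
gripper_width: 0.258
```

Run:
```python
from h import *
w=cam("wrist"); cv2.imwrite("pics/w4.png",w["pixels"])
print(tool()[0],tool()[2]["contact_force"],tool()[2]["gripper_width"])
goto([.4305,.343,.0845],frame(np.arctan2(.226,-.974)))
```

```text
[0.45270086 0.34148345 0.14399686] [-7.90797379 -0.04882417 -2.19339548] 0.2588545256680432
t 3.6 dp [0.86, -0.13, 2.39] ang [-0.03, -0.07, 0.05]
```

View pics/w4.png

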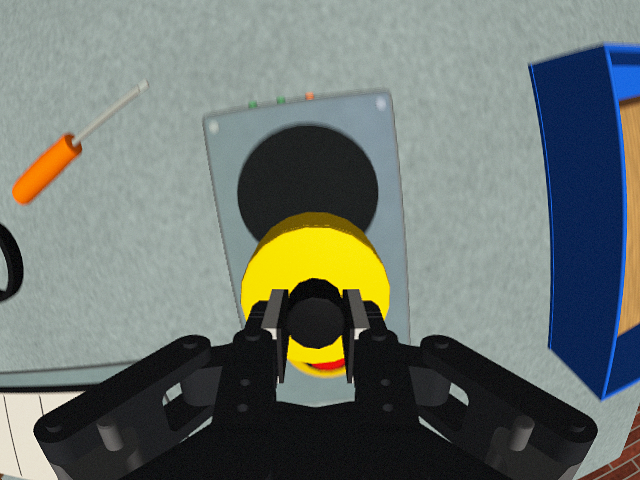

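Request:
{"method": "jog_arm", "body": {
  "dp": [
    [0.86,-0.1,0],
    [0.86,-0.1,0],
    [0.86,-0.1,1],
    [0.86,-0.1,2],
    [0.86,-0.1,2.2]
  ],
  "angular": [
    [0,0,0],
    [0,0,0],
    [0,0,0],
    [0,0,0],
    [0,0,0]
  ],
  "claw": [10,10,10,10,10]
}}

```text
t: 4.1
eef_pos: [0.4388, 0.3414, 0.0876]
tool_rot: [-0.001, 0.114, 0.994, -0.002]
contact_force: [-0.5, -0.8, -0.6]
gripper_width: 0.257
```

Run:
```python
from h import *
w=cam("wrist"); cv2.imwrite("pics/w5.png",w["pixels"])
print(tool()[0],tool()[2]["contact_force"],tool()[2]["gripper_width"])
goto([.4305,.343,.0825],frame(np.arctan2(.226,-.974)))
```

```text
[0.4391107  0.34166457 0.08802684] [ 0.9894768  -0.20240486 -2.82826817] 0.25956537620953957
t 4.15 dp [0.35, -0.03, 0.22] ang [-0.04, -0.02, -0.0]
```

View pics/w5.png

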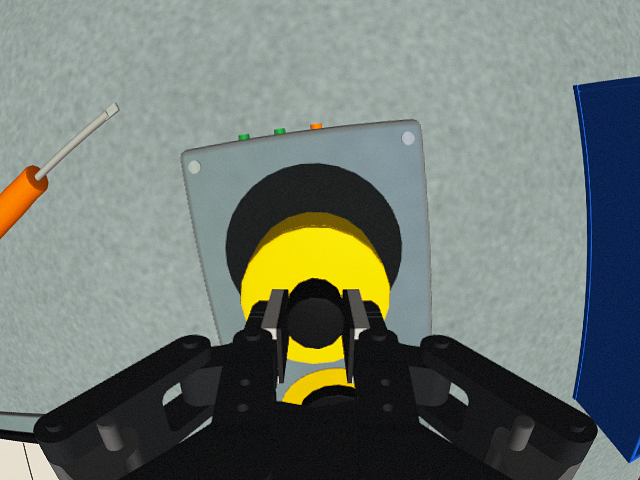

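Request:
{"method": "jog_arm", "body": {
  "dp": [
    [0.35,0,0],
    [0.35,0,0],
    [0.35,0,0.1],
    [0.35,0,0.22],
    [0.35,0,0.22]
  ],
  "angular": [
    [0,0,0],
    [0,0,0],
    [0,0,0],
    [0,0,0],
    [0,0,0]
  ],
  "claw": [10,10,10,10,10]
}}

```text
t: 4.65
eef_pos: [0.4311, 0.3448, 0.0845]
tool_rot: [0.0, 0.114, 0.994, -0.0]
contact_force: [0.2, 1.0, -0.1]
gripper_width: 0.262
```

Run:
```python
from h import *
w=cam("wrist"); 
print(tool()[0],tool()[2]["contact_force"],tool()[2]["gripper_width"])
im=w["pixels"];cv2.imwrite("pics/w6.png",im)
```

```text
[0.43116382 0.3447742  0.08454287] [-0.38244765  0.42367193  0.36348159] 0.25982418616379727
```

View pics/w6.png

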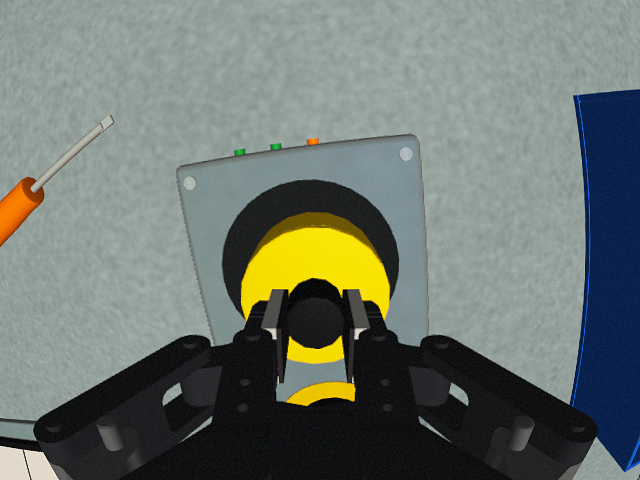

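Request:
{"method": "jog_arm", "body": {
  "dp": [
    [0,-0.05,0.05],
    [0,-0.05,0.1],
    [0,-0.05,0.13],
    [0,-0.05,0.13],
    [0,-0.05,0.13]
  ],
  "angular": [
    [0,0,0],
    [0,0,0],
    [0,0,0],
    [0,0,0],
    [0,0,0]
  ],
  "claw": [10,10,10,10,10]
}}

```text
t: 5.2
eef_pos: [0.4308, 0.3434, 0.0816]
tool_rot: [-0.0, 0.114, 0.994, -0.0]
contact_force: [-1.8, -2.1, 5.5]
gripper_width: 0.258
```

Request:
{"method": "jog_arm", "body": {
  "dp": [
    [0,0,0],
    [0,0,0],
    [0,0,0],
    [0,0,-1.5],
    [0,0,-3]
  ],
  "angular": [
    [0,0,0],
    [0,0,0],
    [0,0,0],
    [0,0,0],
    [0,0,0]
  ],
  "claw": [60,60,60,60,60]
}}

```text
t: 5.7
eef_pos: [0.4301, 0.343, 0.1561]
tool_rot: [-0.001, 0.114, 0.994, -0.001]
contact_force: [0.3, 0.3, -0.0]
gripper_width: 0.706
```

Request:
{"method": "jog_arm", "body": {
  "dp": [
    [0,0,-2],
    [0,0,-4],
    [0,0,-4],
    [0,0,-4],
    [0,0,-4]
  ],
  "angular": [
    [0,0,0],
    [0,0,0],
    [0,0,0],
    [0,0,0],
    [0,0,0]
  ],
  "claw": [60,60,60,60,60]
}}

```text
t: 6.2
eef_pos: [0.4301, 0.3432, 0.255]
tool_rot: [-0.001, 0.114, 0.994, -0.001]
contact_force: [-0.2, -0.6, -0.4]
gripper_width: 0.701
```

Run:
```python
from h import *
w=cam("wrist"); t=cam("top");s=cam("side")
for c in (w,t,s): cv2.imwrite("pics/%s7.png"%c["n"],c["pixels"])
print(tool()[0])
im=w["pixels"];hsv=cv2.cvtColor(im,cv2.COLOR_BGR2HSV)
```

```text
[0.43014346 0.34305571 0.25462536]
```

View pics/wrist7.png

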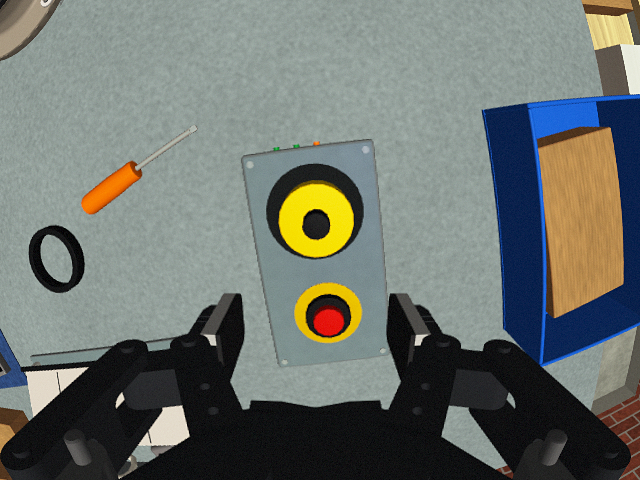

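View pics/side7.png

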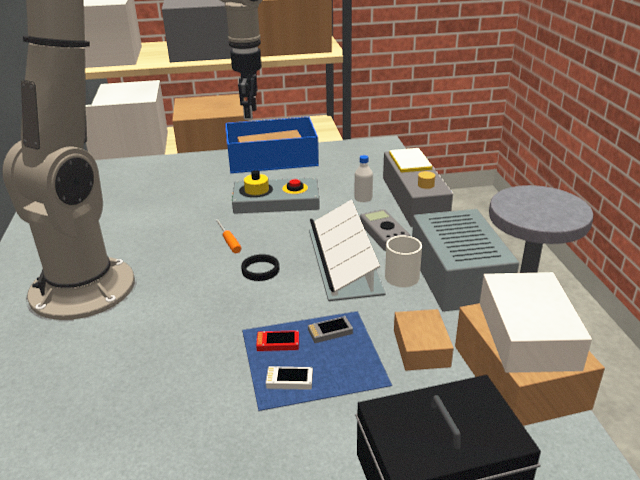

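```bash
cat > btn.py <<'E'
from h import *
def measure(w):
    im=w["pixels"];hsv=cv2.cvtColor(im,cv2.COLOR_BGR2HSV)
    red=cv2.inRange(hsv,(0,150,80),(6,255,255))|cv2.inRange(hsv,(174,150,80),(180,255,255))
    k=blob(red); print("button",circ(onplane(w,k.reshape(-1,2),.062)))
    y=cv2.inRange(hsv,(20,120,120),(35,255,255)); n,l,s,c=cv2.connectedComponentsWithStats(y)
    for i in range(1,n):
        if s[i,4]<800: continue
        k=blob((l==i).astype(np.uint8)*255)
        print("yellow",c[i],"z.04",circ(onplane(w,k.reshape(-1,2),.04)),"z.074",circ(onplane(w,k.reshape(-1,2),.074)))
    dark=(im.max(2)<60).astype(np.uint8)*255
    return dark
E
python3 - <<'E'
from btn import *
w=cam("wrist"); d=measure(w)
k=blob(box(d,255,150,372,270)); print("pad",circ(onplane(w,k.reshape(-1,2),.04)))
k=blob(box(d,298,203,335,245)); print("knob",circ(onplane(w,k.reshape(-1,2),.096)))
t=cam("top");z=cv2.resize(t["pixels"][150:240,235:410],None,fx=4.5,fy=4.5,interpolation=cv2.INTER_CUBIC);cv2.imwrite("pics/tz.png",z)
s=cam("side");z=cv2.resize(s["pixels"][190:310,295:400],None,fx=5,fy=5,interpolation=cv2.INTER_CUBIC);cv2.imwrite("pics/sz.png",z)
E
```

```text
button (array([0.53614926, 0.33247245]), np.float64(0.01605399545911427))
yellow [316.08351235 219.2755102 ] z.04 (array([0.43777948, 0.34232237]), np.float64(0.03677395763750336)) z.074 (array([0.4308417 , 0.34393851]), np.float64(0.03327517278147875))
yellow [327.6422074  309.46452395] z.04 (array([0.53866103, 0.33185623]), np.float64(0.03561369292784814)) z.074 (array([0.52212507, 0.33446815]), np.float64(0.03222529914354035))
pad (array([0.43104583, 0.34282711]), np.float64(0.04365468990586719))
knob (array([0.42929796, 0.3443673 ]), np.float64(0.011529936935926334))
```

View pics/tz.png

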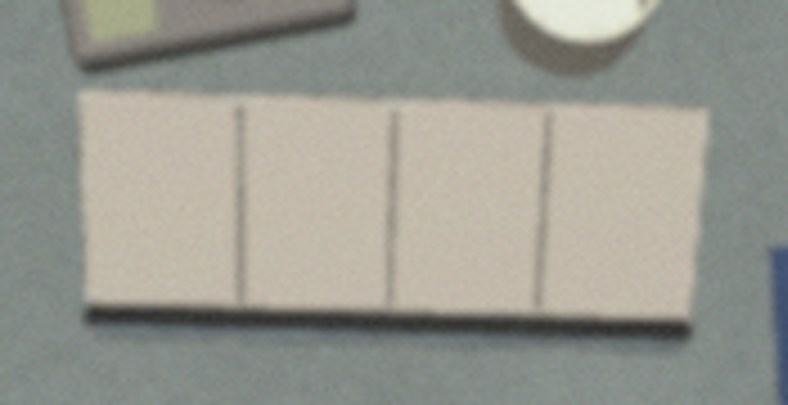

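View pics/sz.png

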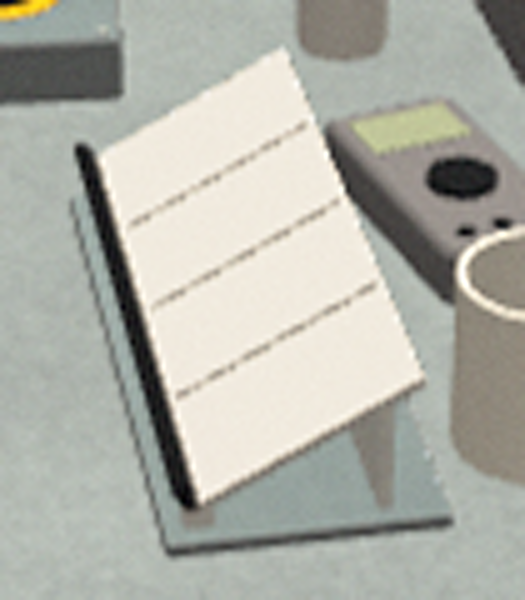

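Run:
```python
from h import *
t=cam("top");s=cam("side")
U=lambda a,b:(235+a/4.5,150+b/4.5); S=lambda a,b:(295+a/5,190+b/5)
L,e1=tri(t,[U(80,92)],s,[S(284,47)]); Rr,e2=tri(t,[U(709,108)],s,[S(424,380)])
print("UL",L,e1,"UR",Rr,e2,np.linalg.norm(L-Rr))
y=(L-Rr)/np.linalg.norm(L-Rr); y[2]=0;y/=np.linalg.norm(y); h=np.array([y[1],-y[0],0])
print("yaw h",np.arctan2(h[1],h[0]))
mid=(L+Rr)/2; o=mid-112e-3*(h*np.cos(.5)+np.array([0,0,np.sin(.5)])); print("deck o",o)
# lip bottom/ white boundary
for a in [(87,303),(690,318)]: print(onplane(t,[U(*a)],o[2]))
print("tape",o)
```

```text
UL [0.66309685 0.14772079 0.08418907] 0.0018482787983956908 UR [ 0.66131782 -0.16131226  0.08238323] 0.0003915291885296967 0.30904344055690464
yaw h -0.0057567282290329905
deck o [ 0.56391972 -0.00622991  0.02959049]
[[0.56350342 0.14921507 0.02959049]]
[[ 0.56188378 -0.16077482  0.02959049]]
tape [ 0.56391972 -0.00622991  0.02959049]
```

Run:
```python
from h import *
goto([.53,-.32,.25],frame(np.pi))
```

```text
t 6.6 dp [-9.86, -24.96, 0.25] ang [-0.01, -0.01, -2.61]
```

Request:
{"method": "jog_arm", "body": {
  "dp": [
    [-9.9,-25,0],
    [-9.9,-25,0],
    [-9.9,-25,0],
    [-9.9,-25,0],
    [-9.9,-25,0]
  ],
  "angular": [
    [0,0,-2.6],
    [0,0,-2.6],
    [0,0,-2.6],
    [0,0,-2.6],
    [0,0,-2.6]
  ],
  "claw": [65,65,65,65,65]
}}

```text
t: 7.1
eef_pos: [0.468, 0.0948, 0.2565]
tool_rot: [0.0, 0.0, 1.0, 0.0]
contact_force: [0.8, 0.6, -1.0]
gripper_width: 0.76
```

Run:
```python
from h import *
goto([.53,-.32,.25],frame(np.pi))
```

```text
t 7.1 dp [-2.49, -16.59, 0.25] ang [0.0, 0.01, -0.01]
```

Request:
{"method": "jog_arm", "body": {
  "dp": [
    [-2.4,-16,0],
    [-2.4,-16,0],
    [-2.4,-16,0],
    [-2.4,-16,0],
    [-2.4,-16,0]
  ],
  "angular": [
    [0,0,0],
    [0,0,0],
    [0,0,0],
    [0,0,0],
    [0,0,0]
  ],
  "claw": [65,65,65,65,65]
}}

```text
t: 7.6
eef_pos: [0.5048, -0.1524, 0.2565]
tool_rot: [0.0, 0.0, 1.0, 0.0]
contact_force: [1.8, 1.5, -0.2]
gripper_width: 0.756
```

Request:
{"method": "jog_arm", "body": {
  "dp": [
    [-0.3,-6.5,0.3],
    [-0.3,-6.5,0.3],
    [-0.3,-6.5,0.3],
    [-0.3,-6.5,0.3],
    [-0.3,-6.5,0.3]
  ],
  "angular": [
    [0,0,0],
    [0,0,0],
    [0,0,0],
    [0,0,0],
    [0,0,0]
  ],
  "claw": [65,65,65,65,65]
}}

```text
t: 8.1
eef_pos: [0.5111, -0.3158, 0.2485]
tool_rot: [-0.0, 0.003, 1.0, -0.001]
contact_force: [-0.6, -0.5, -0.3]
gripper_width: 0.76
```

Run:
```python
from h import *
w=cam("wrist"); cv2.imwrite("pics/w8.png",w["pixels"]); print(tool()[0])
```

```text
[ 0.51183783 -0.31326122  0.24835911]
```

View pics/w8.png

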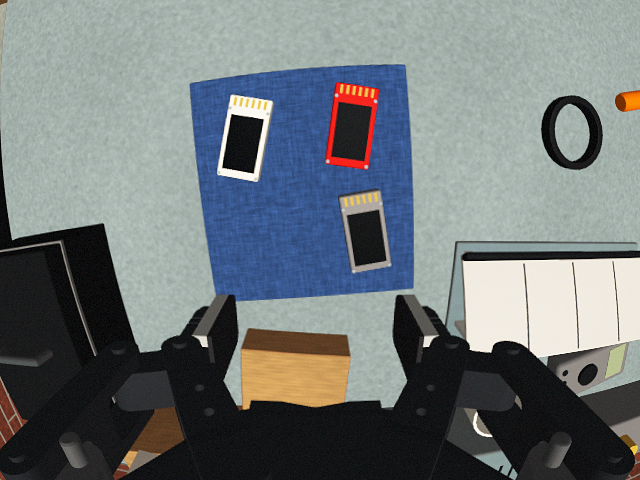

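```bash
cat > disp.py <<'E'
from h import *
def disps(w):
    hsv=cv2.cvtColor(w["pixels"],cv2.COLOR_BGR2HSV)
    blue=cv2.inRange(hsv,(100,100,40),(130,255,255))
    k=blob(blue); m=np.zeros_like(blue); cv2.fillConvexPoly(m,cv2.convexHull(k),255)
    ins=cv2.bitwise_and(cv2.erode(m,np.ones((7,7))),~blue); ins=cv2.morphologyEx(ins,cv2.MORPH_OPEN,np.ones((5,5)))
    out=[]
    for k in cv2.findContours(ins,cv2.RETR_EXTERNAL,cv2.CHAIN_APPROX_NONE)[0]:
        if cv2.contourArea(k)<1200: continue
        P=onplane(w,k.reshape(-1,2),0.019)[:,:2]
        (c,s,a)=cv2.minAreaRect((P*1000).astype(np.float32))
        if s[0]<s[1]: a+=90
        a=(a+90)%180-90
        mk=np.zeros_like(ins); cv2.drawContours(mk,[k],-1,255,-1); mk=cv2.bitwise_and(mk,cv2.inRange(hsv,(0,0,90),(180,255,255)))
        print("col",[int(v) for v in cv2.mean(w["pixels"],mk)[:3]],"c",np.round(c,1),"size",np.round(s,1),"yaw",round(a,1),"px",k.reshape(-1,2).mean(0).astype(int))
E
python3 - <<'E'
from disp import *
disps(cam("wrist"))
E
```

```text
col [141, 157, 166] c [ 533.6 -263.8] size [85.6 44.4] yaw 10.3 px [362 229]
col [206, 221, 226] c [ 435.8 -385.9] size [46.3 84.4] yaw -11.8 px [241 136]
col [41, 54, 225] c [ 425.3 -278.8] size [44.9 84.4] yaw -7.9 px [348 125]
```

Run:
```python
from h import *
print(tool()[0]); goto([.4253,-.2788,.08],frame(np.pi+np.radians(-7.9)))
```

```text
[ 0.51237709 -0.31171123  0.24842244]
t 8.2 dp [3.48, 1.31, 6.74] ang [0.01, -0.01, 1.58]
```

Request:
{"method": "jog_arm", "body": {
  "dp": [
    [3.48,1.31,3],
    [3.48,1.31,6.7],
    [3.48,1.31,6.7],
    [3.48,1.31,6.7],
    [3.48,1.31,6.7]
  ],
  "angular": [
    [0,0,1.58],
    [0,0,1.58],
    [0,0,1.58],
    [0,0,1.58],
    [0,0,1.58]
  ],
  "claw": [65,65,65,65,65]
}}

```text
t: 8.7
eef_pos: [0.4204, -0.275, 0.0772]
tool_rot: [-0.005, 0.068, 0.998, 0.003]
contact_force: [0.1, 0.5, 0.9]
gripper_width: 0.757
```

Run:
```python
from disp import *
w=cam("wrist"); cv2.imwrite("pics/w9.png",w["pixels"]);disps(w)
print(tool()[0]); goto([.4253,-.2788,.004],frame(np.pi+np.radians(-7.9)))
```

```text
col [131, 157, 168] c [ 509.7 -268.1] size [50.4 44.2] yaw 10.3 px [343 383]
col [178, 194, 199] c [ 447.4 -370.7] size [ 87.5 108.1] yaw -16.7 px [174 315]
col [35, 52, 227] c [ 424.1 -279. ] size [44.1 85.5] yaw -7.9 px [307 267]
[ 0.42380702 -0.27727743  0.08015728]
t 8.75 dp [-0.08, -0.06, 3.05] ang [0.03, -0.06, 0.01]
```

View pics/w9.png

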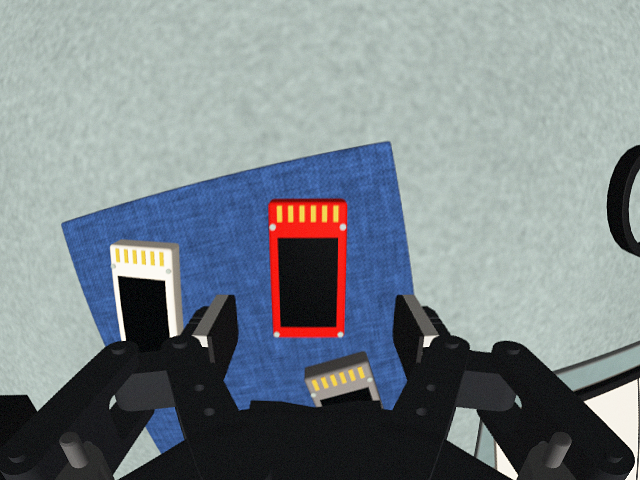

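Request:
{"method": "jog_arm", "body": {
  "dp": [
    [-0.05,-0.06,1.5],
    [-0.05,-0.06,2.7],
    [-0.05,-0.06,3.05],
    [-0.05,-0.06,3.05],
    [-0.05,-0.06,3.05]
  ],
  "angular": [
    [0,0,0],
    [0,0,0],
    [0,0,0],
    [0,0,0],
    [0,0,0]
  ],
  "claw": [65,65,65,65,65],
  "grip_force": 40
}}

```text
t: 9.25
eef_pos: [0.4282, -0.2825, 0.007]
tool_rot: [0.002, 0.069, 0.998, -0.0]
contact_force: [0.7, -0.4, 0.1]
gripper_width: 0.764
```

Request:
{"method": "jog_arm", "body": {
  "dp": [
    [0,0,0],
    [0,0,0],
    [0,0,0],
    [0,0,0],
    [0,0,0]
  ],
  "angular": [
    [0,0,0],
    [0,0,0],
    [0,0,0],
    [0,0,0],
    [0,0,0]
  ],
  "claw": [50,35,35,35,35]
}}

```text
t: 9.75
eef_pos: [0.4275, -0.2822, 0.0068]
tool_rot: [0.001, 0.069, 0.998, -0.0]
contact_force: [-2.0, 1.1, 9.7]
gripper_width: 0.503
```

Run:
```python
from disp import *
w=cam("wrist"); cv2.imwrite("pics/w10.png",w["pixels"])
p,r,o=tool(); print(p,o["contact_force"],o["gripper_width"],r.as_rotvec())
```

```text
[ 0.42746543 -0.28221585  0.00677853] [-0.88655847  0.89175886  9.28022972] 0.5006504650961107 [ 2.17678823e-01  3.13123432e+00 -5.38973269e-04]
```

View pics/w10.png

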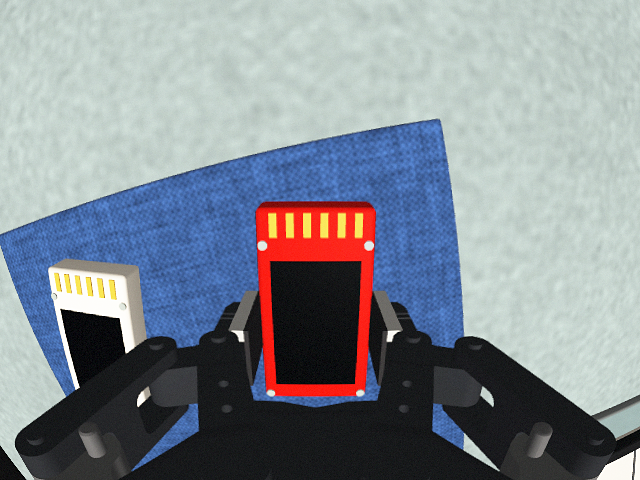

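```bash
cat >> h.py <<'E'
DO=np.array([.563,-.006,.0296]); DY=-.0055
DR=R.from_euler('z',DY)*R.from_euler('y',-.5)   # cols deck x,y,z
FD=frame(np.pi+DY,-.5)                            # tool orientation on the deck
def deck(x,y,z): return DO+DR.apply(np.array([x,y,z])/1000)
def toolindeck():
    p,r,o=tool(); return DR.inv().apply(p-DO)*1000
E
python3 - <<'E'
from h import *
print(DR.as_matrix().round(3)); print(FD.as_matrix().round(3))
print(deck(112,0,0), deck(49,38,5.3))
q,Rc,o=tool()
goto([.50,-.10,.25],frame(np.pi+DY));
E
```

```text
[[ 0.878  0.005 -0.479]
 [-0.005  1.     0.003]
 [ 0.479  0.     0.878]]
[[-0.878  0.005  0.479]
 [ 0.005  1.    -0.003]
 [-0.479  0.    -0.878]]
[ 0.66128776 -0.00654059  0.08329566] [0.60366898 0.03177689 0.05774304]
t 9.8 dp [-1.89, 7.62, -9.72] ang [-0.0, 0.03, -1.53]
```

Request:
{"method": "jog_arm", "body": {
  "dp": [
    [0,0,-1],
    [0,0,-3],
    [0,0,-5],
    [0,0,-7],
    [0,0,-9]
  ],
  "angular": [
    [0,0,0],
    [0,0,0],
    [0,0,0],
    [0,0,0],
    [0,0,0]
  ],
  "claw": [35,35,35,35,35],
  "grip_force": 60
}}

```text
t: 10.3
eef_pos: [0.4256, -0.2817, 0.2327]
tool_rot: [0.0, 0.07, 0.998, 0.0]
contact_force: [0.9, 0.1, -1.0]
gripper_width: 0.494
```

Run:
```python
from h import *
goto([.53,.035,.24],frame(np.pi+DY)); goto([.53,.035,.24],FD); 
w=cam("wrist"); cv2.imwrite("pics/w11.png",w["pixels"])
```

```text
t 10.3 dp [-2.38, 13.13, -0.29] ang [0.0, 0.01, -1.53]
t 10.3 dp [-2.38, 13.13, -0.29] ang [-0.38, -5.71, -1.5]
```

View pics/w11.png

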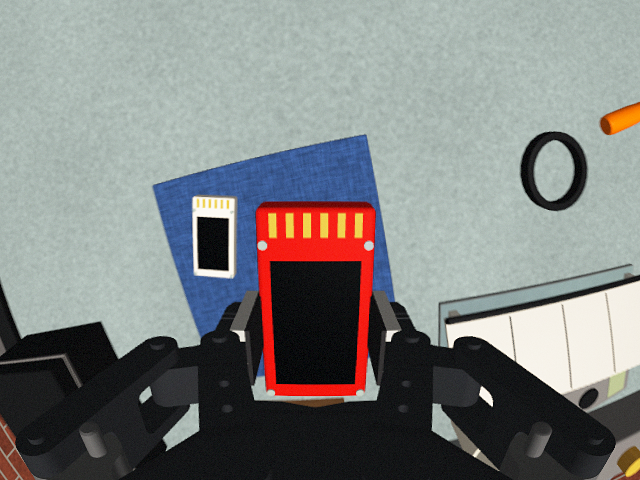

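Request:
{"method": "jog_arm", "body": {
  "dp": [
    [-2.4,13,-0.3],
    [-2.4,13,-0.3],
    [-2.4,13,-0.3],
    [-2.4,13,-0.3],
    [-2.4,13,-0.3]
  ],
  "angular": [
    [-0.3,-5.7,-1.5],
    [-0.3,-5.7,-1.5],
    [-0.38,-5.7,-1.5],
    [-0.38,-5.7,-1.5],
    [-0.38,-5.7,-1.5]
  ],
  "claw": [35,35,35,35,35]
}}

```text
t: 10.85
eef_pos: [0.5004, -0.0499, 0.2352]
tool_rot: [0.247, 0.003, 0.969, 0.0]
contact_force: [1.2, -0.7, -1.2]
gripper_width: 0.493
```

Run:
```python
from h import *
p,r,o=tool();print(p,o["q"],toolindeck())
goto(deck(49,38,90),FD);
```

```text
[ 0.50037312 -0.04991859  0.23520354] [-0.31717614 -0.0524462   0.27452223  2.32372187  0.0928677   0.37164981
  1.44821978] [ 43.82414559 -44.26236898 210.34274941]
t 10.85 dp [-0.21, 3.28, 4.82] ang [0.02, -0.02, -0.0]
```

Request:
{"method": "jog_arm", "body": {
  "dp": [
    [-0.2,2,2],
    [-0.2,3.25,3],
    [-0.2,3.25,4],
    [-0.2,3.25,4.8],
    [-0.2,3.25,4.8]
  ],
  "angular": [
    [0,0,0],
    [0,0,0],
    [0,0,0],
    [0,0,0],
    [0,0,0]
  ],
  "claw": [35,35,35,35,35]
}}

```text
t: 11.35
eef_pos: [0.5649, 0.03, 0.1311]
tool_rot: [0.245, 0.001, 0.969, -0.001]
contact_force: [0.2, -1.1, -0.2]
gripper_width: 0.491
```

Run:
```python
from h import *
w=cam("wrist"); cv2.imwrite("pics/w12.png",w["pixels"])
p,r,o=tool();print(p,o["q"],toolindeck())
goto(deck(49,38,30),FD); goto(deck(49,38,5.3),FD)
```

```text
[0.56515503 0.02919517 0.13101434] [-0.14596291  0.26630129 -0.08995376  2.27887226  0.87788499  0.174244
  0.5019603 ] [50.3419396  35.20649462 88.05909456]
t 11.4 dp [0.04, 0.11, 2.32] ang [-0.0, -0.05, 0.01]
t 11.4 dp [0.04, 0.11, 3.31] ang [-0.0, -0.05, 0.01]
```

View pics/w12.png

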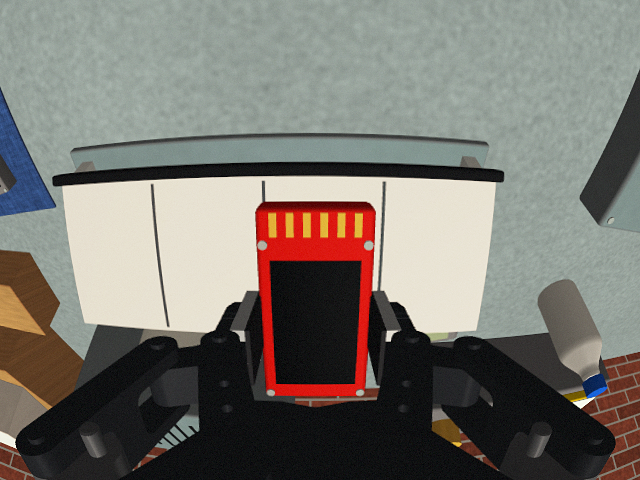

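Request:
{"method": "jog_arm", "body": {
  "dp": [
    [0.04,0.1,0.8],
    [0.04,0.1,1.6],
    [0.04,0.1,2.4],
    [0.04,0.1,2.4],
    [0.04,0.1,2.4]
  ],
  "angular": [
    [0,0,0],
    [0,0,0],
    [0,0,0],
    [0,0,0],
    [0,0,0]
  ],
  "claw": [35,35,35,35,35]
}}

```text
t: 11.9
eef_pos: [0.5925, 0.0307, 0.0793]
tool_rot: [0.246, 0.003, 0.969, -0.001]
contact_force: [-0.8, -0.5, -0.8]
gripper_width: 0.492
```

Run:
```python
from h import *
w=cam("wrist"); cv2.imwrite("pics/w13.png",w["pixels"]);s=cam("side");cv2.imwrite("pics/s13.png",cv2.resize(s["pixels"][150:330,240:440],None,fx=3,fy=3))
p,r,o=tool();print(p,o["q"],toolindeck(),o["contact_force"])
goto(deck(49,38,5.3),FD)
```

```text
[0.59276054 0.03114738 0.08018876] [-0.04437703  0.41046579 -0.20157174  2.24173165  1.54474745  0.18298537
 -0.14272195] [50.19118048 37.31050428 30.22601281] [-0.03658159  0.39586086 -0.79524802]
t 12.0 dp [0.05, 0.03, 1.0] ang [-0.01, -0.02, 0.0]
```

View pics/w13.png

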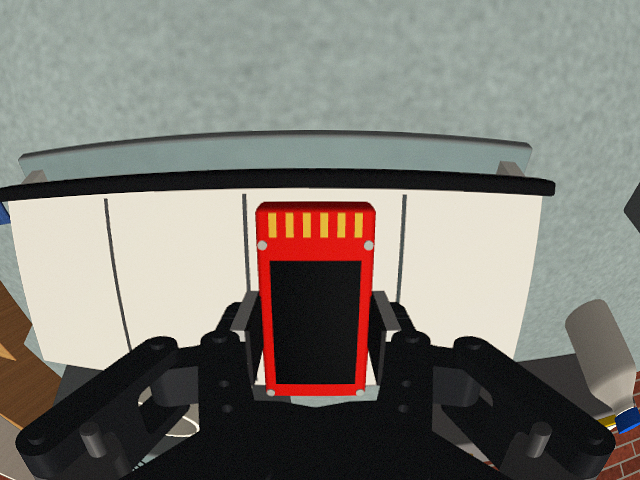

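View pics/s13.png

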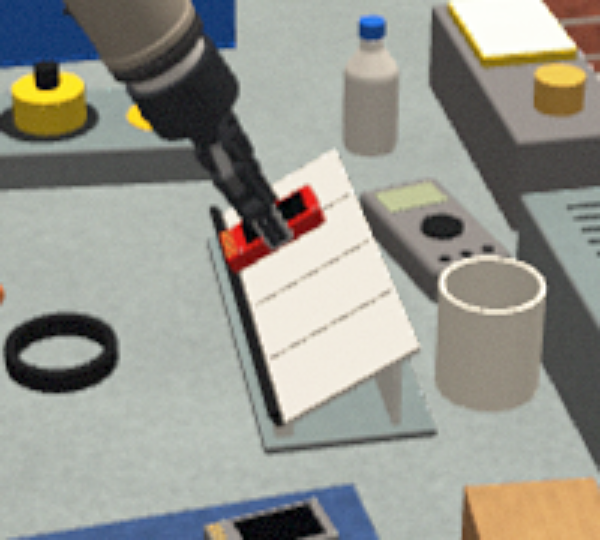

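Request:
{"method": "jog_arm", "body": {
  "dp": [
    [0.05,0.03,0.4],
    [0.05,0.03,0.75],
    [0.05,0.03,0.9],
    [0.05,0.03,0.95],
    [0.05,0.03,0.95]
  ],
  "angular": [
    [0,0,0],
    [0,0,0],
    [0,0,0],
    [0,0,0],
    [0,0,0]
  ],
  "claw": [35,35,35,35,35]
}}

```text
t: 12.5
eef_pos: [0.6031, 0.032, 0.0582]
tool_rot: [0.246, 0.003, 0.969, -0.001]
contact_force: [-0.6, -0.6, -0.8]
gripper_width: 0.493
```

Run:
```python
from h import *
w=cam("wrist"); cv2.imwrite("pics/w14.png",w["pixels"])
p,r,o=tool();print(p,toolindeck(),DR.inv().apply(o["contact_force"]))
goto(deck(49,38,5.3),FD)
```

```text
[0.603045   0.03198522 0.05818859] [48.66501833 38.20489386  5.99070349] [-1.34638047 -0.54908309 -1.20480836]
t 12.55 dp [-0.01, -0.01, 0.03] ang [-0.0, -0.03, 0.01]
```

View pics/w14.png

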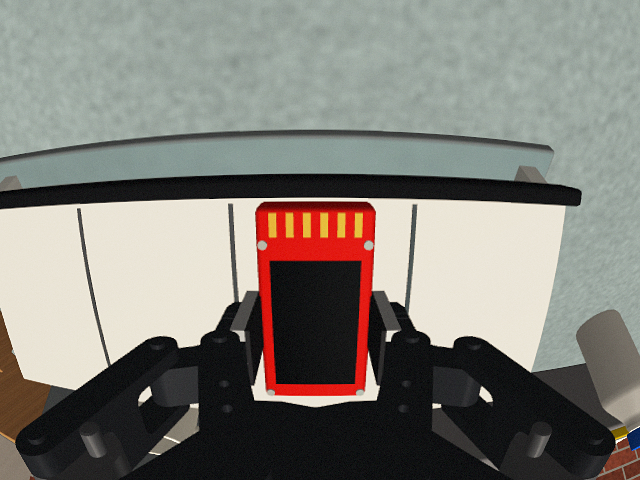

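Request:
{"method": "jog_arm", "body": {
  "dp": [
    [0,0,0.04],
    [0,0,0.08],
    [0,0,0.1],
    [0,0,0.1],
    [0,0,0.1]
  ],
  "angular": [
    [0,0,0],
    [0,0,0],
    [0,0,0],
    [0,0,0],
    [0,0,0]
  ],
  "claw": [35,35,35,35,35]
}}

```text
t: 13.05
eef_pos: [0.604, 0.0321, 0.0564]
tool_rot: [0.247, 0.002, 0.969, -0.001]
contact_force: [-9.2, -0.4, 11.3]
gripper_width: 0.495
```

Request:
{"method": "jog_arm", "body": {
  "dp": [
    [0,0,-0.04],
    [0,0,-0.04],
    [0,0,-0.04],
    [0,0,-0.04],
    [0,0,-0.04]
  ],
  "angular": [
    [0,0,0],
    [0,0,0],
    [0,0,0],
    [0,0,0],
    [0,0,0]
  ],
  "claw": [48,54,56,58,58]
}}

```text
t: 13.55
eef_pos: [0.6038, 0.032, 0.0563]
tool_rot: [0.246, 0.002, 0.969, -0.001]
contact_force: [1.0, -0.5, 0.7]
gripper_width: 0.677
```

Request:
{"method": "jog_arm", "body": {
  "dp": [
    [0,0,0],
    [0,0,-0.5],
    [0,0,-1.5],
    [0,0,-3],
    [0,0,-5]
  ],
  "angular": [
    [0,0,0],
    [0,0,0],
    [0,0,0],
    [0,0,0],
    [0,0,0]
  ],
  "claw": [58,58,58,58,58]
}}

```text
t: 14.05
eef_pos: [0.561, 0.0309, 0.1381]
tool_rot: [0.247, 0.004, 0.969, -0.002]
contact_force: [-1.2, -0.5, -0.1]
gripper_width: 0.677
```

Run:
```python
from h import *
w=cam("wrist"); cv2.imwrite("pics/w15.png",w["pixels"]);s=cam("side");cv2.imwrite("pics/s15.png",s["pixels"])
p,r,o=tool();print(p,toolindeck(),o["q"])
```

```text
[0.56193787 0.03079819 0.14091335] [52.25675279 36.79179043 98.29289192] [ 0.05716495  0.25711068 -0.32707673  2.27090537  1.00258004  0.24077758
  0.38376183]
```

View pics/w15.png

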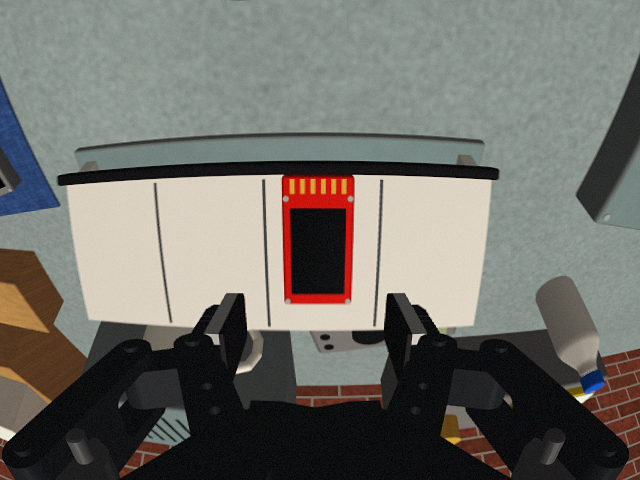

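View pics/s15.png

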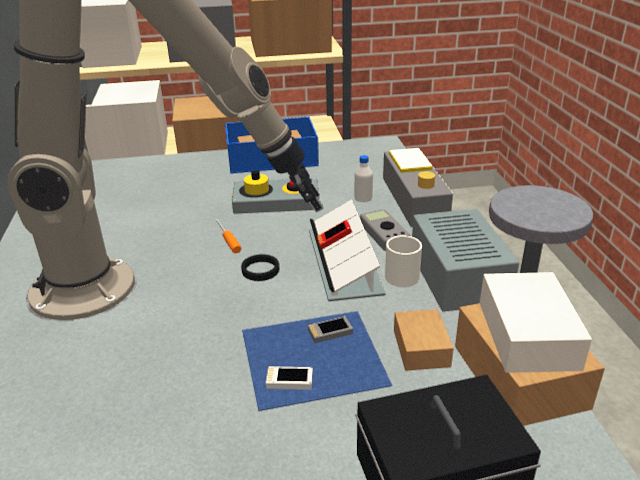

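Run:
```python
from h import *
goto([.436,-.386,.24],frame(np.pi-np.radians(11.8)))
```

```text
t 14.15 dp [2.36, -16.73, -5.81] ang [0.55, 5.76, 2.2]
```

Request:
{"method": "jog_arm", "body": {
  "dp": [
    [1,-1,-2],
    [2.4,-4,-5.8],
    [2.4,-16.7,-5.8],
    [2.4,-16.7,-5.8],
    [2.4,-16.7,-5.8]
  ],
  "angular": [
    [0,1,0],
    [0.1,2,0.4],
    [0.55,5.76,2.2],
    [0.55,5.76,2.2],
    [0.55,5.76,2.2]
  ],
  "claw": [65,65,65,65,65]
}}

```text
t: 14.65
eef_pos: [0.5017, -0.1366, 0.1882]
tool_rot: [0.013, 0.096, 0.995, -0.002]
contact_force: [1.6, -1.0, -0.6]
gripper_width: 0.761
```

Run:
```python
from h import *
print(tool()[2]["q"])
goto([.436,-.386,.20],frame(np.pi-np.radians(11.8)))
```

```text
[ 0.61482734  0.3100766  -0.5584532   1.95713355  0.21236383  0.90342924
  1.32731765]
t 14.65 dp [0.65, -10.3, -0.48] ang [-0.01, 0.31, 0.15]
```

Request:
{"method": "jog_arm", "body": {
  "dp": [
    [0.6,-9,-0.4],
    [0.6,-9,-0.4],
    [0.6,-9,-0.4],
    [0.6,-9,-0.4],
    [0.6,-9,-0.4]
  ],
  "angular": [
    [0,0,0],
    [0,0,0],
    [0,0,0],
    [0,0,0],
    [0,0,0]
  ],
  "claw": [65,65,65,65,65]
}}

```text
t: 15.15
eef_pos: [0.4411, -0.3593, 0.1962]
tool_rot: [0.014, 0.1, 0.995, -0.004]
contact_force: [0.3, 0.9, 0.8]
gripper_width: 0.764
```

Run:
```python
from disp import *
w=cam("wrist");cv2.imwrite("pics/w16.png",w["pixels"]);disps(w)
print(tool()[0],tool()[2]["q"])
goto([.4365,-.386,.08],frame(np.pi-np.radians(11.8)))
```

```text
col [126, 141, 149] c [ 539.6 -274.3] size [106.   71.9] yaw 3.6 px [422 297]
col [209, 221, 226] c [ 434.2 -387.8] size [45.4 84.3] yaw -11.7 px [282 212]
[ 0.44001139 -0.36253737  0.19614463] [ 0.94396305  0.36475188 -0.45072807  1.84433674  0.19021215  0.9451833
  1.77906411]
t 15.2 dp [0.08, -0.91, 4.65] ang [-0.08, 0.33, 0.03]
```

View pics/w16.png

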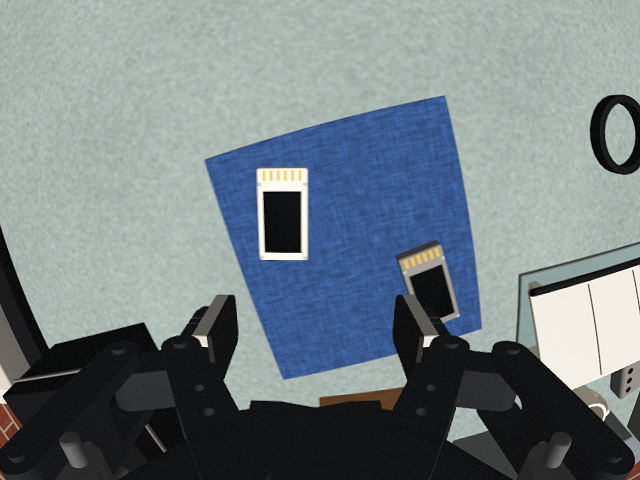

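Request:
{"method": "jog_arm", "body": {
  "dp": [
    [0.1,-0.95,1.5],
    [0.1,-0.95,3],
    [0.1,-0.95,4.6],
    [0.1,-0.95,4.6],
    [0.1,-0.95,4.6]
  ],
  "angular": [
    [-0.08,0.33,0],
    [-0.08,0.33,0],
    [-0.08,0.33,0],
    [-0.08,0.33,0],
    [-0.08,0.33,0]
  ],
  "claw": [65,65,65,65,65]
}}

```text
t: 15.7
eef_pos: [0.4404, -0.3765, 0.0818]
tool_rot: [0.0, 0.096, 0.995, 0.003]
contact_force: [0.3, 0.4, 0.7]
gripper_width: 0.762
```

Run:
```python
from disp import *
w=cam("wrist");disps(w)
goto([.435,-.387,.005],frame(np.pi-np.radians(11.75)))
```

```text
col [135, 156, 164] c [ 513.7 -282.5] size [ 86.2 112. ] yaw -88.3 px [455 342]
col [222, 237, 240] c [ 435.  -387.2] size [44.2 84.9] yaw -11.7 px [294 251]
t 15.75 dp [0.19, -0.45, 3.13] ang [0.05, 0.03, 0.15]
```

Request:
{"method": "jog_arm", "body": {
  "dp": [
    [0.18,-0.45,1],
    [0.18,-0.45,2],
    [0.18,-0.45,2.8],
    [0.18,-0.45,3.1],
    [0.18,-0.45,3.1]
  ],
  "angular": [
    [0,0,0.15],
    [0,0,0.15],
    [0,0,0.15],
    [0,0,0.15],
    [0,0,0.15]
  ],
  "claw": [65,65,65,65,65],
  "grip_force": 40
}}

```text
t: 16.25
eef_pos: [0.4349, -0.387, 0.0055]
tool_rot: [0.002, 0.102, 0.995, 0.002]
contact_force: [0.4, 1.1, 1.4]
gripper_width: 0.761
```

Run:
```python
from disp import *
goto([.435,-.387,.005],frame(np.pi-np.radians(11.75)))
w=cam("wrist"); cv2.imwrite("pics/w17.png",w["pixels"])
```

```text
t 16.25 dp [-0.01, -0.0, 0.02] ang [0.05, 0.03, -0.0]
```

View pics/w17.png

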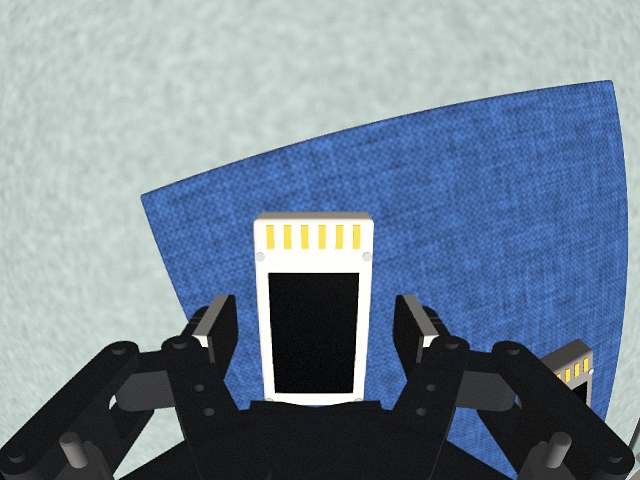

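Aligned; close and lift.

Request:
{"method": "jog_arm", "body": {
  "dp": [
    [0,0,0],
    [0,0,0],
    [0,0,0],
    [0,0,0],
    [0,0,0]
  ],
  "angular": [
    [0,0,0],
    [0,0,0],
    [0,0,0],
    [0,0,0],
    [0,0,0]
  ],
  "claw": [50,35,35,35,35]
}}

```text
t: 16.8
eef_pos: [0.4353, -0.3874, 0.0064]
tool_rot: [0.002, 0.103, 0.995, 0.002]
contact_force: [-1.9, -0.2, 5.4]
gripper_width: 0.505
```

Run:
```python
from disp import *
print(tool()[0])
w=cam("wrist"); cv2.imwrite("pics/w17b.png",w["pixels"])
```

```text
[ 0.4352867  -0.38740965  0.00642709]
```

Request:
{"method": "jog_arm", "body": {
  "dp": [
    [0,0,-1],
    [0,0,-3],
    [0,0,-5],
    [0,0,-7],
    [0,0,-9]
  ],
  "angular": [
    [0,0,0],
    [0,0,0],
    [0,0,0],
    [0,0,0],
    [0,0,0]
  ],
  "claw": [35,35,35,35,35],
  "grip_force": 60
}}

```text
t: 17.35
eef_pos: [0.4333, -0.3875, 0.2326]
tool_rot: [0.002, 0.102, 0.995, 0.002]
contact_force: [0.3, -1.1, -1.9]
gripper_width: 0.492
```

Run:
```python
from h import *
w=cam("wrist"); cv2.imwrite("pics/w18.png",w["pixels"])
goto(deck(48,-38,140),FD);goto([.5,-.05,.22],FD)
```

```text
t 17.4 dp [-1.08, 14.38, 2.64] ang [-0.61, -5.55, -2.23]
t 17.4 dp [0.33, 13.83, 0.84] ang [-0.61, -5.55, -2.23]
```

View pics/w18.png

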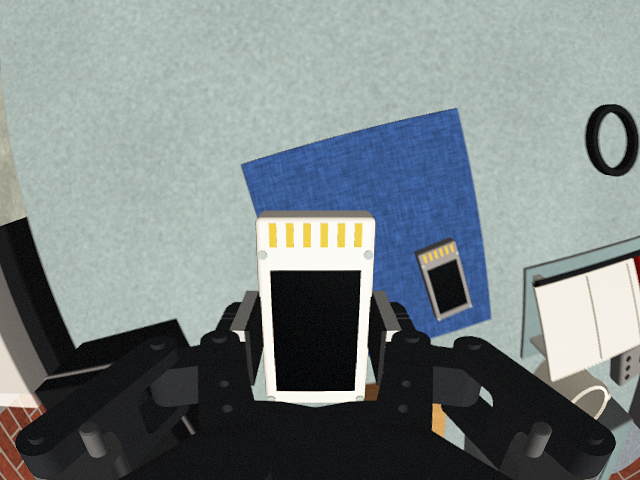

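Request:
{"method": "jog_arm", "body": {
  "dp": [
    [-0.5,14,0.5],
    [-0.5,14,0.5],
    [-0.5,14,0.5],
    [-0.5,14,0.5],
    [-0.5,14,0.5]
  ],
  "angular": [
    [-0.6,-5.55,-2.2],
    [-0.6,-5.55,-2.2],
    [-0.6,-5.55,-2.2],
    [-0.6,-5.55,-2.2],
    [-0.6,-5.55,-2.2]
  ],
  "claw": [35,35,35,35,35]
}}

```text
t: 17.9
eef_pos: [0.4899, -0.145, 0.2208]
tool_rot: [0.242, 0.007, 0.97, 0.003]
contact_force: [0.8, -0.5, -1.5]
gripper_width: 0.496
```

Run:
```python
from h import *
print(toolindeck(),tool()[2]["q"])
goto(deck(47,-38,90),FD)
```

```text
[  28.19805317 -139.35182903  202.42402897] [ 0.98291853  0.07788639 -0.7570145   2.24761986 -0.16827179  0.36713752
  1.9402879 ]
t 17.9 dp [-0.77, 4.04, 4.51] ang [0.05, -0.14, -0.11]
```

Request:
{"method": "jog_arm", "body": {
  "dp": [
    [-0.8,2,2],
    [-0.8,4,3.5],
    [-0.8,4,4.4],
    [-0.8,4,4.4],
    [-0.8,4,4.4]
  ],
  "angular": [
    [0,0,0],
    [0,0,0],
    [0,0,0],
    [0,0,0],
    [0,0,0]
  ],
  "claw": [35,35,35,35,35]
}}

```text
t: 18.4
eef_pos: [0.5636, -0.0446, 0.1356]
tool_rot: [0.242, 0.005, 0.97, 0.003]
contact_force: [0.9, -1.2, -0.7]
gripper_width: 0.496
```

Run:
```python
from h import *
w=cam("wrist"); cv2.imwrite("pics/w19.png",w["pixels"])
print(toolindeck(),tool()[2]["q"])
goto(deck(47,-38,28),FD)
```

```text
[ 50.88153708 -33.73306872  90.82848691] [ 0.25126591  0.27833646 -0.33835037  2.25703377  0.68823935  0.1697109
  0.8571822 ]
t 18.45 dp [0.12, -0.2, 2.51] ang [0.12, -0.15, -0.05]
```

View pics/w19.png

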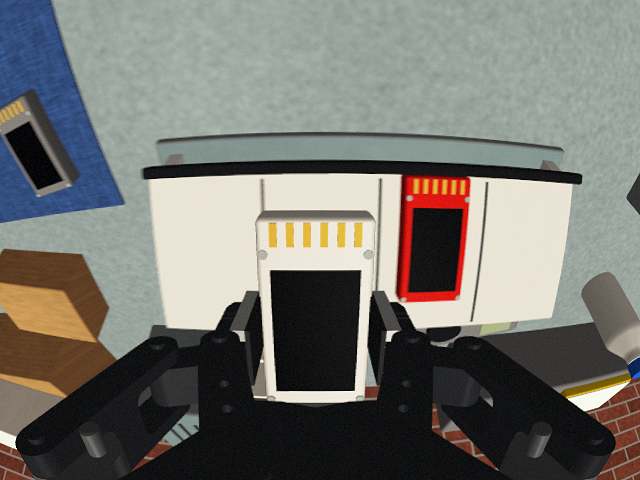

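Request:
{"method": "jog_arm", "body": {
  "dp": [
    [0.12,-0.2,0.8],
    [0.12,-0.2,1.6],
    [0.12,-0.2,2.4],
    [0.12,-0.2,2.5],
    [0.12,-0.2,2.5]
  ],
  "angular": [
    [0.12,0.2,0],
    [0.12,0.2,0],
    [0.12,0.2,0],
    [0.12,0.2,0],
    [0.12,0.2,0]
  ],
  "claw": [35,35,35,35,35]
}}

```text
t: 18.95
eef_pos: [0.5896, -0.0505, 0.0788]
tool_rot: [0.233, 0.007, 0.972, -0.001]
contact_force: [-0.2, 0.7, -0.4]
gripper_width: 0.497
```

Run:
```python
from h import *
w=cam("wrist"); cv2.imwrite("pics/w20.png",w["pixels"])
print(toolindeck(),tool()[2]["q"])
goto(deck(46,-38,5.3),FD)
```

```text
[ 47.44259833 -44.37989287  30.83279597] [ 0.29224495  0.42877823 -0.38093633  2.21698575  1.31127317  0.17608079
  0.2715158 ]
t 19.0 dp [0.03, 0.26, 1.02] ang [-0.04, -0.33, -0.08]
```

View pics/w20.png

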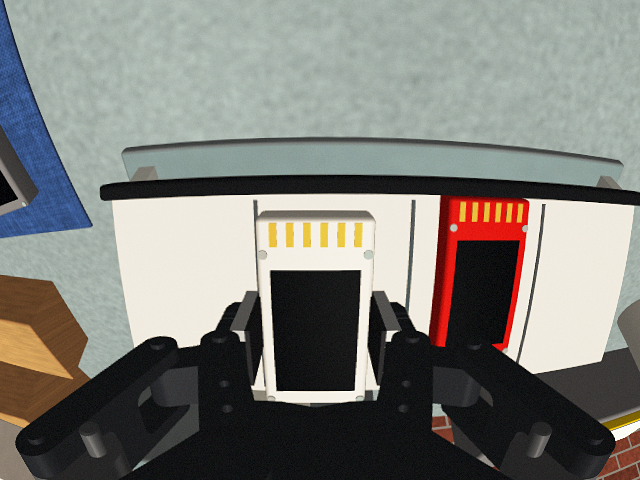

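Request:
{"method": "jog_arm", "body": {
  "dp": [
    [0.03,0.25,0.3],
    [0.03,0.25,0.7],
    [0.03,0.25,0.95],
    [0.03,0.25,1.0],
    [0.03,0.25,1.0]
  ],
  "angular": [
    [0,-0.1,-0.08],
    [0,-0.2,-0.08],
    [0,-0.2,-0.08],
    [0,-0.2,-0.08],
    [0,-0.2,-0.08]
  ],
  "claw": [35,35,35,35,35]
}}

```text
t: 19.5
eef_pos: [0.6006, -0.0446, 0.0573]
tool_rot: [0.242, 0.003, 0.97, -0.003]
contact_force: [-0.3, 0.1, -1.5]
gripper_width: 0.498
```

Run:
```python
from h import *
w=cam("wrist"); cv2.imwrite("pics/w21.png",w["pixels"])
print(toolindeck(),tool()[2]["q"],DR.inv().apply(tool()[2]["contact_force"]))
goto(deck(46,-38,4),FD)
```

```text
[ 46.50911227 -38.32512367   6.30577593] [ 0.2896166   0.48879833 -0.39718787  2.21378508  1.70434675  0.19987694
 -0.11197845] [-0.94262529  0.2355331  -0.7860322 ]
t 19.55 dp [0.02, 0.01, 0.09] ang [-0.05, -0.12, -0.01]
```

View pics/w21.png

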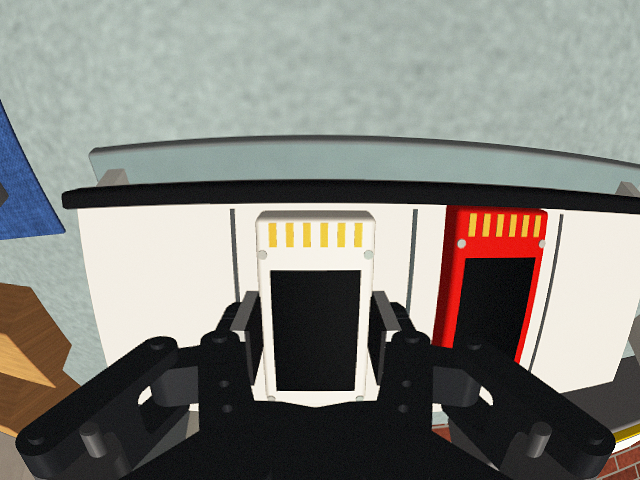

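Request:
{"method": "jog_arm", "body": {
  "dp": [
    [0,0,0.04],
    [0,0,0.08],
    [0,0,0.11],
    [0,0,0.11],
    [0,0,0.11]
  ],
  "angular": [
    [-0.05,-0.1,0],
    [-0.05,-0.1,0],
    [-0.05,-0.1,0],
    [-0.05,-0.1,0],
    [-0.05,-0.1,0]
  ],
  "claw": [35,35,35,35,35]
}}

```text
t: 20.05
eef_pos: [0.6015, -0.0447, 0.0549]
tool_rot: [0.247, 0.003, 0.969, -0.001]
contact_force: [-6.6, -1.7, 7.2]
gripper_width: 0.499
```

Request:
{"method": "jog_arm", "body": {
  "dp": [
    [0,0,-0.03],
    [0,0,-0.03],
    [0,0,-0.03],
    [0,0,-0.03],
    [0,0,-0.03]
  ],
  "angular": [
    [0,0,0],
    [0,0,0],
    [0,0,0],
    [0,0,0],
    [0,0,0]
  ],
  "claw": [48,54,56,58,58]
}}

```text
t: 20.55
eef_pos: [0.6015, -0.0443, 0.0549]
tool_rot: [0.246, 0.003, 0.969, -0.0]
contact_force: [-0.4, -0.1, -0.4]
gripper_width: 0.677
```

Request:
{"method": "jog_arm", "body": {
  "dp": [
    [0,0,0],
    [0,0,-0.5],
    [0,0,-1.5],
    [0,0,-3],
    [0,0,-4]
  ],
  "angular": [
    [0,0,0],
    [0,0,0],
    [0,0,0],
    [0,0.5,0],
    [0,1,0]
  ],
  "claw": [58,58,58,58,58]
}}

```text
t: 21.05
eef_pos: [0.5725, -0.0529, 0.1161]
tool_rot: [0.232, 0.008, 0.973, -0.012]
contact_force: [-0.3, -1.1, 0.0]
gripper_width: 0.676
```

Run:
```python
from h import *
w=cam("wrist"); cv2.imwrite("pics/w22.png",w["pixels"]);s=cam("side");cv2.imwrite("pics/s22.png",s["pixels"])
print(toolindeck(),tool()[2]["q"])
goto([.53,-.27,.24],frame(np.pi+np.radians(10.3)))
```

```text
[ 52.62845408 -47.20611708  72.05778122] [ 0.40409256  0.34947115 -0.51391696  2.22418484  1.03384825  0.25141685
  0.54260074]
t 21.15 dp [-0.74, -8.8, -4.92] ang [-0.76, 5.37, -2.23]
```

View pics/w22.png

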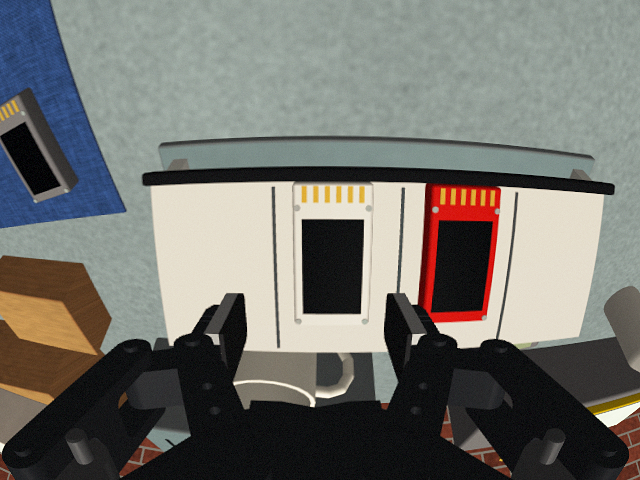

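View pics/s22.png

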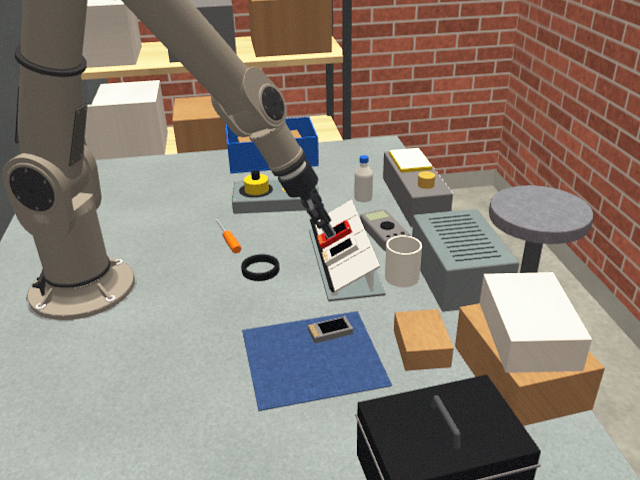

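Request:
{"method": "jog_arm", "body": {
  "dp": [
    [0,0,-2],
    [-0.7,-3,-4.9],
    [-0.7,-8.8,-4.9],
    [-0.7,-8.8,-4.9],
    [-0.7,-8.8,-4.9]
  ],
  "angular": [
    [0,1,0],
    [0,2,0],
    [-0.76,5.37,-2.2],
    [-0.76,5.37,-2.2],
    [-0.76,5.37,-2.2]
  ],
  "claw": [65,65,65,65,65]
}}

```text
t: 21.65
eef_pos: [0.5423, -0.195, 0.2044]
tool_rot: [0.024, -0.075, 0.997, -0.006]
contact_force: [1.9, 1.0, 0.5]
gripper_width: 0.763
```

Run:
```python
from h import *
goto([.53,-.264,.2],frame(np.pi+np.radians(10.3)))
```

```text
t 21.65 dp [0.91, -2.65, 0.18] ang [-0.19, 0.54, -0.35]
```

Request:
{"method": "jog_arm", "body": {
  "dp": [
    [0.9,-2.4,0.2],
    [0.9,-2.4,0.2],
    [0.9,-2.4,0.2],
    [0.9,-2.4,0.2],
    [0.9,-2.4,0.2]
  ],
  "angular": [
    [-0.19,0.5,-0.35],
    [-0.19,0.5,-0.35],
    [-0.19,0.5,-0.35],
    [-0.19,0.5,-0.35],
    [-0.19,0.5,-0.35]
  ],
  "claw": [65,65,65,65,65]
}}

```text
t: 22.15
eef_pos: [0.5303, -0.2545, 0.1986]
tool_rot: [0.004, -0.089, 0.996, 0.0]
contact_force: [0.0, -0.4, 0.2]
gripper_width: 0.761
```

Run:
```python
from disp import *
w=cam("wrist");cv2.imwrite("pics/w23.png",w["pixels"]);disps(w)
print(tool()[0],tool()[2]["q"])
goto([.533,-.264,.06],frame(np.pi+np.radians(10.3)))
```

```text
col [143, 159, 169] c [ 533.9 -263.7] size [83.1 43.6] yaw 10.3 px [303 219]
[ 0.53033802 -0.25446557  0.19882574] [ 0.96515199  0.49007599 -0.82585981  1.76502058  0.40491397  1.05866713
  1.7477901 ]
t 22.2 dp [0.01, -0.39, 5.55] ang [-0.0, 0.09, -0.0]
```

View pics/w23.png

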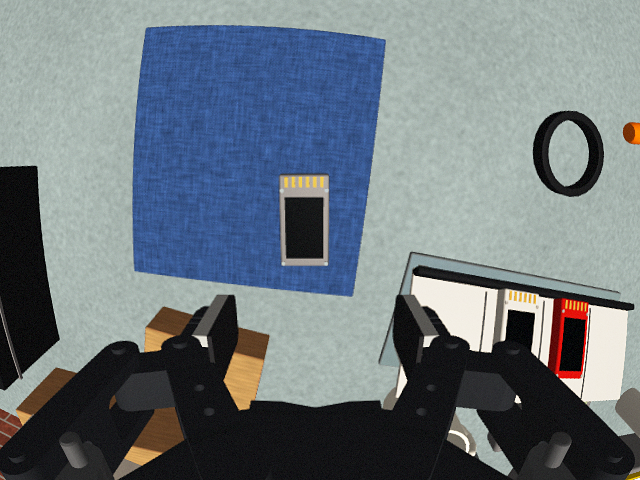

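Request:
{"method": "jog_arm", "body": {
  "dp": [
    [0,-0.4,1.8],
    [0,-0.4,3.6],
    [0,-0.4,5.4],
    [0,-0.4,5.5],
    [0,-0.4,5.5]
  ],
  "angular": [
    [0,0.09,0],
    [0,0.09,0],
    [0,0.09,0],
    [0,0.09,0],
    [0,0.09,0]
  ],
  "claw": [65,65,65,65,65],
  "grip_force": 40
}}

```text
t: 22.7
eef_pos: [0.533, -0.2647, 0.0617]
tool_rot: [-0.0, -0.089, 0.996, 0.001]
contact_force: [0.2, -0.0, 0.3]
gripper_width: 0.76
```

Run:
```python
from disp import *
w=cam("wrist");cv2.imwrite("pics/w24.png",w["pixels"]);disps(w)
goto([.533,-.2637,.005],frame(np.pi+np.radians(10.3)))
```

```text
col [123, 127, 129] c [ 577.2 -325.9] size [43.6 47.8] yaw -86.0 px [206 331]
col [167, 186, 194] c [ 533.8 -263.7] size [84.7 43.7] yaw 10.2 px [315 268]
t 22.75 dp [0.05, 0.07, 2.33] ang [-0.0, 0.02, -0.02]
```

View pics/w24.png

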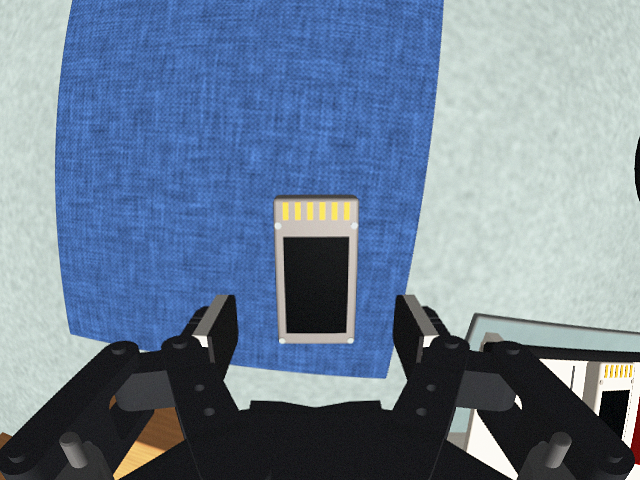

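Request:
{"method": "jog_arm", "body": {
  "dp": [
    [0.03,0.05,1.2],
    [0.03,0.05,2],
    [0.03,0.05,2.3],
    [0.03,0.05,2.3],
    [0.03,0.05,2.3]
  ],
  "angular": [
    [0,0,0],
    [0,0,0],
    [0,0,0],
    [0,0,0],
    [0,0,0]
  ],
  "claw": [65,65,65,65,65]
}}

```text
t: 23.25
eef_pos: [0.5333, -0.2652, 0.0058]
tool_rot: [0.001, -0.088, 0.996, -0.0]
contact_force: [0.1, 0.6, 0.4]
gripper_width: 0.758
```

Request:
{"method": "jog_arm", "body": {
  "dp": [
    [0,0,0],
    [0,0,0],
    [0,0,0],
    [0,0,0],
    [0,0,0]
  ],
  "angular": [
    [0,0,0],
    [0,0,0],
    [0,0,0],
    [0,0,0],
    [0,0,0]
  ],
  "claw": [50,35,35,35,35]
}}

```text
t: 23.75
eef_pos: [0.5329, -0.2652, 0.0054]
tool_rot: [0.001, -0.088, 0.996, -0.0]
contact_force: [-1.5, -0.0, 6.7]
gripper_width: 0.504
```

Run:
```python
from disp import *
print(tool()[0])
w=cam("wrist"); cv2.imwrite("pics/w24b.png",w["pixels"])
```

```text
[ 0.53286997 -0.26522116  0.00544361]
```

Request:
{"method": "jog_arm", "body": {
  "dp": [
    [0,0,-1],
    [0,0,-3],
    [0,0,-5],
    [0,0,-7],
    [0,0,-8]
  ],
  "angular": [
    [0,0,0],
    [0,0,0],
    [0,0,0],
    [0,0,0],
    [0,0,0]
  ],
  "claw": [35,35,35,35,35],
  "grip_force": 60
}}

```text
t: 24.3
eef_pos: [0.5338, -0.265, 0.2091]
tool_rot: [0.003, -0.088, 0.996, -0.001]
contact_force: [0.8, -0.5, -0.9]
gripper_width: 0.493
```

Run:
```python
from h import *
w=cam("wrist"); cv2.imwrite("pics/w25.png",w["pixels"])
print(tool()[0],tool()[2]["q"])
goto(deck(48,-114,140),FD);goto(deck(48,-114,90),frame(np.pi,-.44))
```

```text
[ 0.53524376 -0.26539656  0.21185323] [ 0.97350304  0.48928239 -0.82818413  1.7330646   0.40385067  1.0880515
  1.7631179 ]
t 24.35 dp [-1.1, 5.72, 1.43] ang [0.47, -5.62, 2.06]
t 24.35 dp [-2.03, 5.56, 3.2] ang [0.39, -4.93, 2.01]
```

View pics/w25.png

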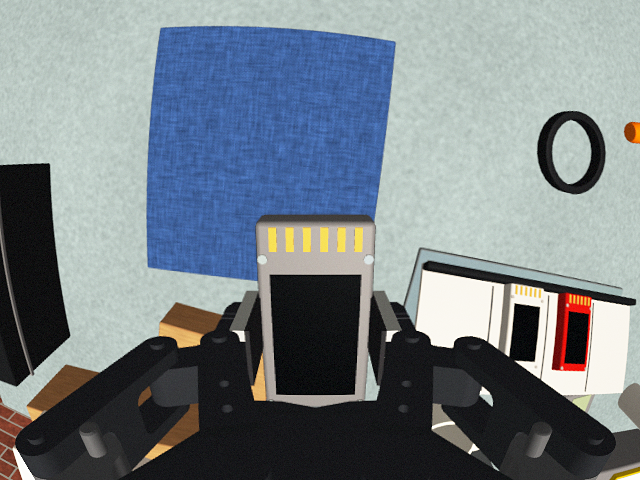

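Run:
```python
from h import *
goto(deck(48,-114,110),frame(np.pi+DY,-.47))
```

```text
t 24.35 dp [-1.65, 5.62, 2.49] ang [0.44, -5.27, 2.06]
```

Request:
{"method": "jog_arm", "body": {
  "dp": [
    [-1.6,5.6,0.8],
    [-1.6,5.6,1],
    [-1.6,5.6,2.4],
    [-1.6,5.6,2.4],
    [-1.6,5.6,2.4]
  ],
  "angular": [
    [0.44,-5.2,2],
    [0.44,-5.2,2],
    [0.44,-5.2,2],
    [0.44,-5.2,2],
    [0.44,-5.2,2]
  ],
  "claw": [35,35,35,35,35]
}}

```text
t: 24.85
eef_pos: [0.5419, -0.1154, 0.1406]
tool_rot: [0.222, -0.003, 0.975, 0.002]
contact_force: [-1.4, 0.1, -0.8]
gripper_width: 0.497
```

Run:
```python
from h import *
w=cam("wrist"); cv2.imwrite("pics/w26.png",w["pixels"])
print(toolindeck(),tool()[2]["q"])
goto(deck(47,-114,60),frame(np.pi+DY,-.48))
```

```text
[  38.12305851 -111.82712948  107.74688364] [ 0.75086739  0.31355599 -0.69552831  2.21506997  0.55834862  0.26868004
  1.19083325]
t 24.9 dp [-0.45, -0.1, 1.89] ang [0.07, -0.34, 0.1]
```

View pics/w26.png

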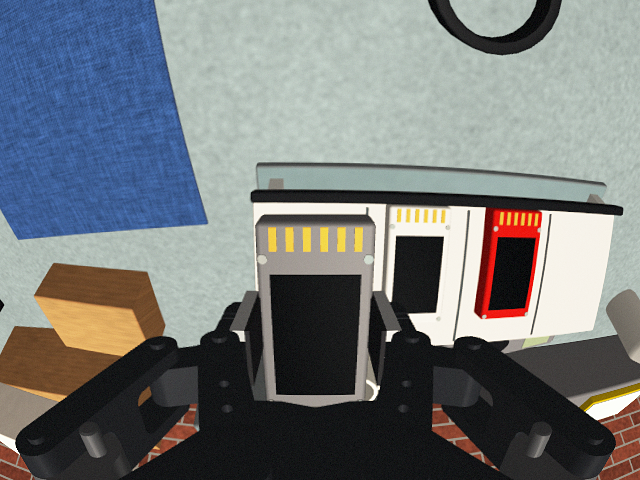

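Request:
{"method": "jog_arm", "body": {
  "dp": [
    [-0.45,-0.1,0.3],
    [-0.45,-0.1,0.8],
    [-0.45,-0.1,1.4],
    [-0.45,-0.1,1.9],
    [-0.45,-0.1,1.9]
  ],
  "angular": [
    [0.07,-0.34,0.1],
    [0.07,-0.34,0.1],
    [0.07,-0.34,0.1],
    [0.07,-0.34,0.1],
    [0.07,-0.34,0.1]
  ],
  "claw": [35,35,35,35,35]
}}

```text
t: 25.4
eef_pos: [0.5788, -0.1238, 0.1059]
tool_rot: [0.24, 0.006, 0.971, -0.001]
contact_force: [0.2, 0.3, -1.0]
gripper_width: 0.496
```

Run:
```python
from h import *
print(toolindeck(),tool()[2]["q"])
goto(deck(47,-114,22),FD)
```

```text
[  50.97770639 -117.68525926   59.10303281] [ 0.5940344   0.40302236 -0.53511232  2.19696545  0.92500607  0.17490542
  0.82025459]
t 25.4 dp [0.14, 0.15, 1.49] ang [-0.03, -0.19, -0.07]
```

Request:
{"method": "jog_arm", "body": {
  "dp": [
    [0.14,0.15,0.4],
    [0.14,0.15,0.8],
    [0.14,0.15,1.2],
    [0.14,0.15,1.5],
    [0.14,0.15,1.5]
  ],
  "angular": [
    [0,0.1,-0.07],
    [0,0.1,-0.07],
    [0,0.1,-0.07],
    [0,0.1,-0.07],
    [0,0.1,-0.07]
  ],
  "claw": [35,35,35,35,35]
}}

```text
t: 25.9
eef_pos: [0.5928, -0.1202, 0.0717]
tool_rot: [0.236, 0.003, 0.972, -0.002]
contact_force: [-0.0, -0.6, -1.4]
gripper_width: 0.497
```

Run:
```python
from h import *
w=cam("wrist"); cv2.imwrite("pics/w27.png",w["pixels"])
print(toolindeck(),tool()[2]["q"])
goto(deck(46,-114,5),FD)
```

```text
[  46.92288356 -113.85557317   22.7293124 ] [ 0.55437108  0.48482698 -0.51377235  2.18086669  1.29330913  0.1756314
  0.4641624 ]
t 25.95 dp [0.02, -0.0, 0.71] ang [-0.03, -0.27, -0.0]
```

View pics/w27.png

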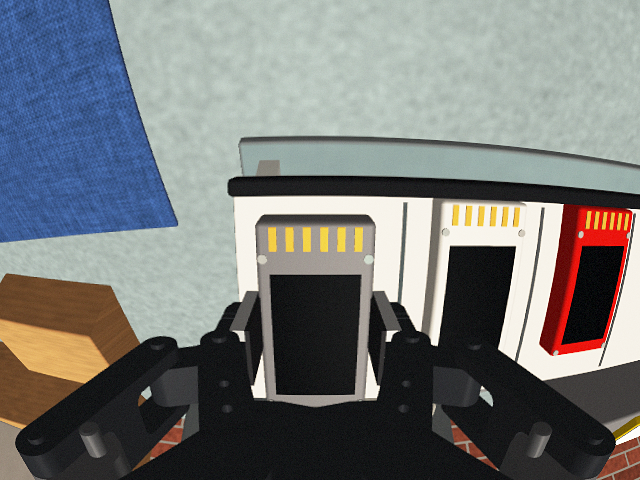

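Request:
{"method": "jog_arm", "body": {
  "dp": [
    [0.02,0,0.3],
    [0.02,0,0.5],
    [0.02,0,0.65],
    [0.02,0,0.72],
    [0.02,0,0.75]
  ],
  "angular": [
    [0,-0.1,0],
    [0,-0.2,0],
    [0,-0.25,0],
    [0,-0.25,0],
    [0,-0.25,0]
  ],
  "claw": [35,35,35,35,35]
}}

```text
t: 26.45
eef_pos: [0.6005, -0.1196, 0.0551]
tool_rot: [0.246, 0.003, 0.969, -0.002]
contact_force: [-0.8, -0.5, -1.4]
gripper_width: 0.496
```

Run:
```python
from h import *
print(toolindeck(),tool()[2]["q"],DR.inv().apply(tool()[2]["contact_force"]))
goto(deck(46,-114,2.5),FD)
```

```text
[  45.6336698  -113.38681307    4.10548576] [ 0.57584651  0.53602588 -0.54405464  2.18264528  1.66043944  0.19476062
  0.11726926] [-1.34271875 -0.52530635 -0.83607816]
t 26.45 dp [-0.01, -0.02, 0.06] ang [-0.03, -0.02, 0.0]
```

Request:
{"method": "jog_arm", "body": {
  "dp": [
    [0,0,0.03],
    [0,0,0.06],
    [0,0,0.09],
    [0,0,0.1],
    [0,0,0.1]
  ],
  "angular": [
    [0,0,0],
    [0,0,0],
    [0,0,0],
    [0,0,0],
    [0,0,0]
  ],
  "claw": [35,35,35,35,35]
}}

```text
t: 26.95
eef_pos: [0.601, -0.1193, 0.0537]
tool_rot: [0.247, 0.002, 0.969, -0.002]
contact_force: [-13.5, -0.9, 19.9]
gripper_width: 0.497
```

Request:
{"method": "jog_arm", "body": {
  "dp": [
    [0,0,-0.05],
    [0,0,-0.05],
    [0,0,-0.05],
    [0,0,-0.05],
    [0,0,-0.05]
  ],
  "angular": [
    [0,0,0],
    [0,0,0],
    [0,0,0],
    [0,0,0],
    [0,0,0]
  ],
  "claw": [44,44,52,56,58]
}}

```text
t: 27.45
eef_pos: [0.6008, -0.1189, 0.0532]
tool_rot: [0.246, 0.002, 0.969, -0.001]
contact_force: [-0.2, -0.6, -0.4]
gripper_width: 0.678
```

Request:
{"method": "jog_arm", "body": {
  "dp": [
    [0,0,0],
    [0,0,-0.5],
    [0,0,-1.5],
    [0,0,-3],
    [0,0,-4]
  ],
  "angular": [
    [0,0,0],
    [0,0,0],
    [0,0,0],
    [0,0.5,0],
    [0,1,0]
  ],
  "claw": [58,58,58,58,58]
}}

```text
t: 27.95
eef_pos: [0.5649, -0.1249, 0.123]
tool_rot: [0.221, 0.007, 0.975, -0.01]
contact_force: [0.1, -0.7, 0.4]
gripper_width: 0.682
```

Run:
```python
from h import *
w=cam("wrist"); cv2.imwrite("pics/w28.png",w["pixels"]);s=cam("side");cv2.imwrite("pics/s28.png",s["pixels"])
print(toolindeck(),tool()[2]["q"])
goto([.5,0,.25],frame(np.pi))
```

```text
[  50.45277502 -119.87605135   82.11585928] [ 0.79415304  0.40505667 -0.77865397  2.17759565  0.90993246  0.317931
  0.85150155]
t 28.05 dp [0.31, 4.9, -5.76] ang [-0.23, 5.18, -0.19]
```

View pics/w28.png

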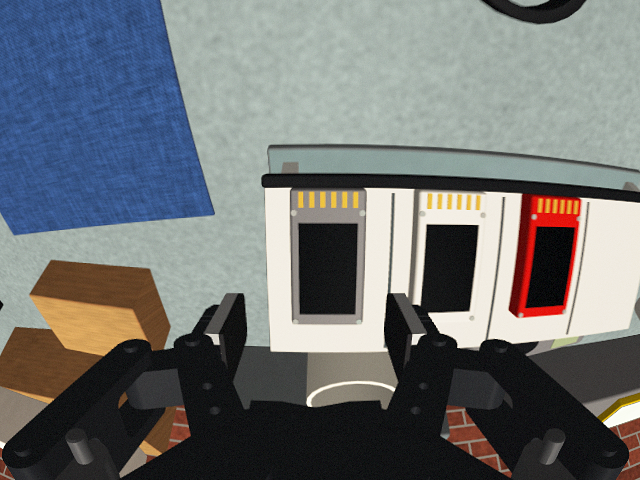

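View pics/s28.png

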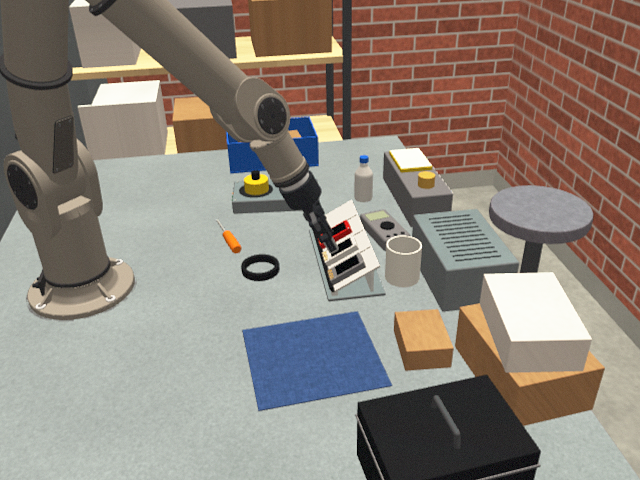

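Request:
{"method": "jog_arm", "body": {
  "dp": [
    [0,0,-2],
    [0.3,1,-5.7],
    [0.3,4.9,-5.7],
    [0.3,4.9,-5.7],
    [0.3,4.9,-5.7]
  ],
  "angular": [
    [0,1,0],
    [0,2,0],
    [-0.2,5.2,-0.2],
    [-0.2,5.2,-0.2],
    [-0.2,5.2,-0.2]
  ],
  "claw": [58,58,58,58,58]
}}

```text
t: 28.55
eef_pos: [0.5026, 0.0023, 0.2481]
tool_rot: [-0.002, -0.0, 1.0, -0.001]
contact_force: [1.2, 0.6, -1.0]
gripper_width: 0.675
```

Run:
```python
from h import *
t=cam("top");cv2.imwrite("pics/t29.png",cv2.resize(t["pixels"][150:240,235:410],None,fx=4.5,fy=4.5,interpolation=cv2.INTER_CUBIC))
print(tool()[2]["q"]);goto([.536,.3325,.22],frame(np.pi-.228))
```

```text
[ 0.79702439  0.37072141 -1.13878831  1.88861249  0.37576581  1.12025215
  1.09344275]
t 28.6 dp [-1.47, 13.0, 1.15] ang [-0.01, 0.01, 2.69]
```

View pics/t29.png

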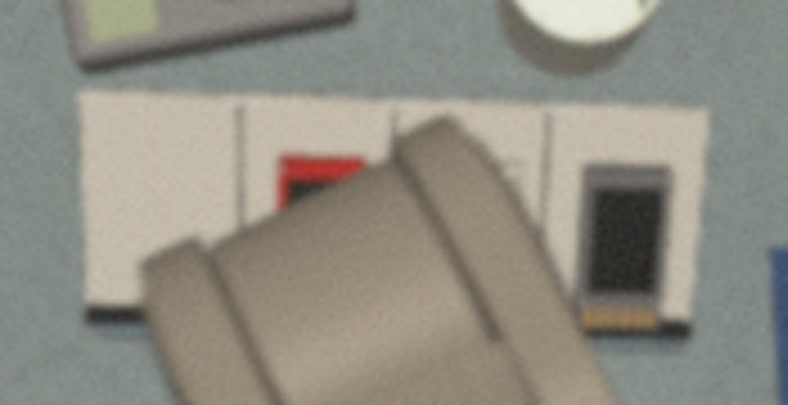

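Request:
{"method": "jog_arm", "body": {
  "dp": [
    [-1.4,13,0],
    [-1.4,13,0],
    [-1.4,13,0],
    [-1.4,13,0],
    [-1.4,13,0]
  ],
  "angular": [
    [0,0,2.7],
    [0,0,2.7],
    [0,0,2.7],
    [0,0,2.7],
    [0,0,2.7]
  ],
  "claw": [0,0,0,0,0]
}}

```text
t: 29.1
eef_pos: [0.5269, 0.2459, 0.2443]
tool_rot: [-0.0, 0.118, 0.993, -0.003]
contact_force: [1.4, -1.1, 0.7]
gripper_width: -0.001
```

Run:
```python
from h import *
print(tool()[2]["q"]);goto([.536,.3325,.18],frame(np.pi-.228))
```

```text
[ 0.20833838  0.50089708 -1.02121728  1.71837463  0.46047713  1.18979334
  0.39677584]
t 29.1 dp [0.46, 3.47, 2.55] ang [-0.07, -0.0, -0.1]
```

Request:
{"method": "jog_arm", "body": {
  "dp": [
    [0.4,3.3,2.5],
    [0.4,3.3,2.5],
    [0.4,3.3,2.5],
    [0.4,3.3,2.5],
    [0.4,3.3,2.5]
  ],
  "angular": [
    [0,0,0],
    [0,0,0],
    [0,0,0],
    [0,0,0],
    [0,0,0]
  ],
  "claw": [0,0,0,0,0]
}}

```text
t: 29.6
eef_pos: [0.5359, 0.3263, 0.1826]
tool_rot: [-0.001, 0.117, 0.993, -0.002]
contact_force: [0.8, -0.8, 1.0]
gripper_width: 0.001
```

Run:
```python
from btn import *
w=cam("wrist"); cv2.imwrite("pics/w30.png",w["pixels"]); measure(w)
t=cam("top");cv2.imwrite("pics/t30.png",cv2.resize(t["pixels"][150:240,235:410],None,fx=4.5,fy=4.5,interpolation=cv2.INTER_CUBIC))
print(tool()[2]["q"]);goto([.536,.3325,.07],frame(np.pi-.228))
```

```text
button (array([0.597591  , 0.03484471]), np.float64(0.04462028794853655))
yellow [304.48192583  89.55562481] z.04 (array([0.42620482, 0.34409072]), np.float64(0.03772927243355115)) z.074 (array([0.43151549, 0.34399578]), np.float64(0.033233171940419935))
yellow [322.80421687 227.97108434] z.04 (array([0.53863863, 0.33202164]), np.float64(0.03568774359508829)) z.074 (array([0.53055085, 0.33336493]), np.float64(0.0314349268502363))
[ 0.01265819  0.62984701 -0.95104159  1.67186577  0.55734689  1.1392677
  0.24245386]
t 29.7 dp [0.07, 0.27, 4.54] ang [-0.05, -0.01, -0.1]
```

View pics/w30.png

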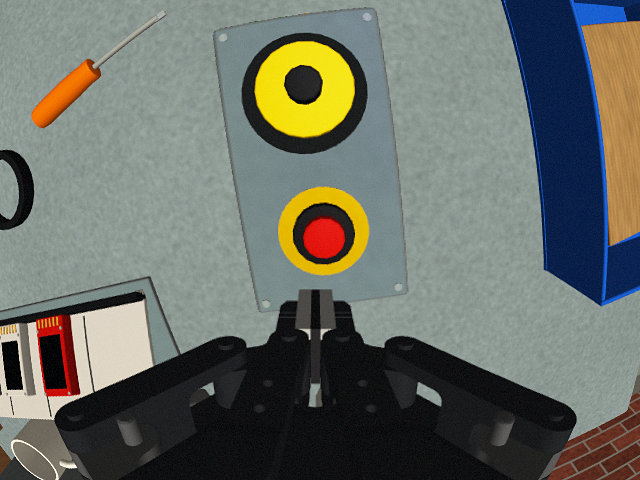

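View pics/t30.png

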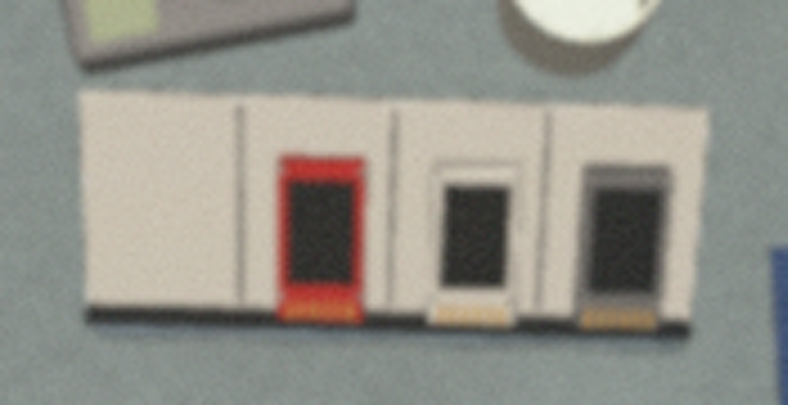

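Run:
```python
from btn import *
w=cam("wrist"); hsv=cv2.cvtColor(w["pixels"],cv2.COLOR_BGR2HSV)
red=cv2.inRange(hsv,(0,150,80),(6,255,255))|cv2.inRange(hsv,(174,150,80),(180,255,255))
k=blob(box(red,280,190,370,280)); print("button",circ(onplane(w,k.reshape(-1,2),.062)))
d=(w["pixels"].max(2)<60).astype(np.uint8)*255
k=blob(box(d|red,285,185,362,272)); print("housing z.052",circ(onplane(w,k.reshape(-1,2),.052)))
print("pad",circ(onplane(w,blob(cv2.morphologyEx(box(d,235,25,375,160),cv2.MORPH_CLOSE,np.ones((9,9)))).reshape(-1,2),.04)))
goto([.5365,.3325,.07],frame(np.pi-.228))
```

```text
button (array([0.53756005, 0.33231919]), np.float64(0.015491772887232904))
housing z.052 (array([0.53749112, 0.33224134]), np.float64(0.023112239721750947))
pad (array([0.42901003, 0.3431598 ]), np.float64(0.04733123287358751))
t 29.75 dp [0.05, 0.28, 4.55] ang [-0.04, -0.01, -0.1]
```

Request:
{"method": "jog_arm", "body": {
  "dp": [
    [0.04,0.27,1.5],
    [0.04,0.27,3],
    [0.04,0.27,4.2],
    [0.04,0.27,4.5],
    [0.04,0.27,4.5]
  ],
  "angular": [
    [0,0,-0.1],
    [0,0,-0.1],
    [0,0,-0.1],
    [0,0,-0.1],
    [0,0,-0.1]
  ],
  "claw": [0,0,0,0,0]
}}

```text
t: 30.25
eef_pos: [0.5353, 0.3329, 0.0702]
tool_rot: [-0.002, 0.113, 0.994, -0.002]
contact_force: [-0.7, -0.7, 0.5]
gripper_width: 0.0
```

Run:
```python
from btn import *
w=cam("wrist"); cv2.imwrite("pics/w31.png",w["pixels"])
print(tool()[0]);goto([.537,.3323,.056],frame(np.pi-.228))
```

```text
[0.53588328 0.33382951 0.07151344]
t 30.3 dp [-0.06, -0.05, 0.62] ang [-0.03, -0.03, 0.02]
```

View pics/w31.png

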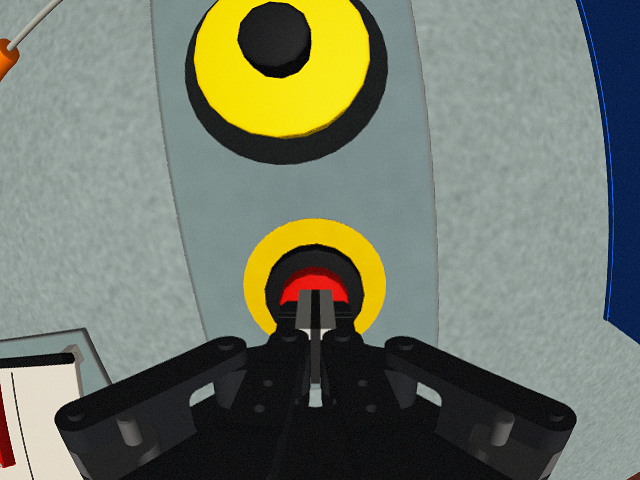

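Request:
{"method": "jog_arm", "body": {
  "dp": [
    [-0.05,-0.05,0.3],
    [-0.05,-0.05,0.5],
    [-0.05,-0.05,0.62],
    [-0.05,-0.05,0.68],
    [-0.05,-0.05,0.68]
  ],
  "angular": [
    [0,0,0],
    [0,0,0],
    [0,0,0],
    [0,0,0],
    [0,0,0]
  ],
  "claw": [0,0,0,0,0]
}}

```text
t: 30.8
eef_pos: [0.5374, 0.3329, 0.056]
tool_rot: [-0.0, 0.113, 0.994, -0.001]
contact_force: [-0.9, -3.6, 16.2]
gripper_width: -0.002
```

Request:
{"method": "jog_arm", "body": {
  "dp": [
    [0,0,0],
    [0,0,-0.5],
    [0,0,-2],
    [0,0,-4],
    [0,0,-5]
  ],
  "angular": [
    [0,0,0],
    [0,0,0],
    [0,0,0],
    [0,0,0],
    [0,0,0]
  ],
  "claw": [0,0,0,0,0]
}}

```text
t: 31.3
eef_pos: [0.5368, 0.3343, 0.1825]
tool_rot: [-0.001, 0.112, 0.994, -0.0]
contact_force: [-0.9, 0.9, -0.6]
gripper_width: 0.002
```

Run:
```python
from btn import *
w=cam("wrist"); cv2.imwrite("pics/w32.png",w["pixels"]); measure(w)
hsv=cv2.cvtColor(w["pixels"],cv2.COLOR_BGR2HSV)
print(tool()[2]["q"])
goto([.4305,.3438,.2],frame(np.pi-.228))
```

```text
button (array([0.59841096, 0.03345122]), np.float64(0.04432050451334778))
yellow [293.59182099  90.48287037] z.04 (array([0.42592214, 0.34313611]), np.float64(0.037918256085874076)) z.074 (array([0.43134249, 0.34394717]), np.float64(0.03339806063542056))
yellow [312.08595139 229.41078838] z.04 (array([0.53884776, 0.33189959]), np.float64(0.03585919996369504)) z.074 (array([0.53080637, 0.33405014]), np.float64(0.031584462429200294))
[ 4.70561548e-04  6.35347942e-01 -9.53248587e-01  1.65912309e+00
  5.61418143e-01  1.14154742e+00  2.44771695e-01]
t 31.35 dp [4.27, -0.63, -0.58] ang [0.03, 0.02, 0.04]
```

View pics/w32.png

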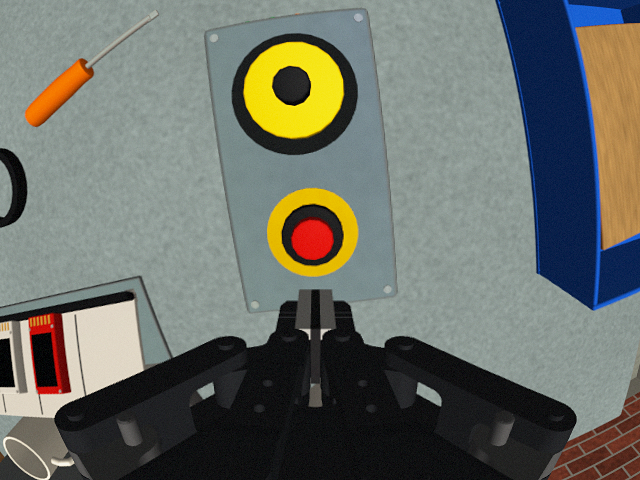

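Request:
{"method": "jog_arm", "body": {
  "dp": [
    [4.2,-0.6,-0.5],
    [4.2,-0.6,-0.5],
    [4.2,-0.6,-0.5],
    [4.2,-0.6,1],
    [4.2,-0.6,2]
  ],
  "angular": [
    [0,0,0],
    [0,0,0],
    [0,0,0],
    [0,0,0],
    [0,0,0]
  ],
  "claw": [60,60,60,60,60]
}}

```text
t: 31.85
eef_pos: [0.4302, 0.3408, 0.1278]
tool_rot: [-0.001, 0.112, 0.994, -0.002]
contact_force: [0.5, -0.4, -1.3]
gripper_width: 0.704
```

Run:
```python
from btn import *
w=cam("wrist"); cv2.imwrite("pics/w33.png",w["pixels"])
hsv=cv2.cvtColor(w["pixels"],cv2.COLOR_BGR2HSV)
d=(w["pixels"].max(2)<60).astype(np.uint8)*255
print(tool()[0]);goto([.4305,.344,.081],frame(np.pi-.228))
```

```text
[0.42883205 0.33875092 0.12385877]
t 31.9 dp [-0.03, 0.23, 1.71] ang [-0.1, -0.07, 0.04]
```

View pics/w33.png

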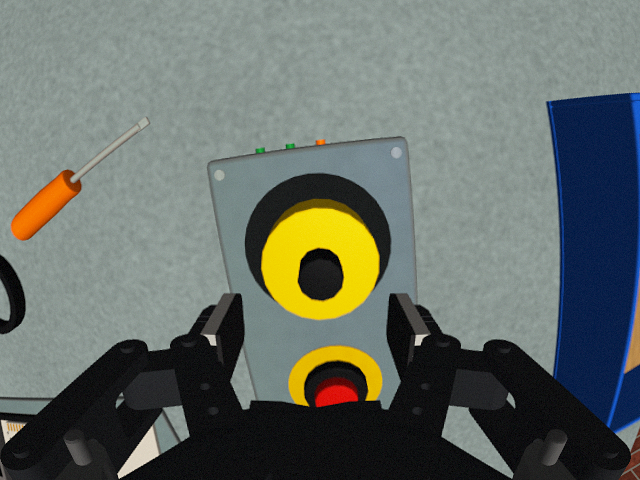

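Request:
{"method": "jog_arm", "body": {
  "dp": [
    [0,0.2,0.6],
    [0,0.2,1.2],
    [0,0.2,1.6],
    [0,0.2,1.7],
    [0,0.2,1.7]
  ],
  "angular": [
    [0,0,0],
    [0,0,0],
    [0,0,0],
    [0,0,0],
    [0,0,0]
  ],
  "claw": [60,60,60,60,60],
  "grip_force": 40
}}

```text
t: 32.4
eef_pos: [0.4315, 0.3461, 0.086]
tool_rot: [-0.002, 0.112, 0.994, -0.002]
contact_force: [-0.9, -0.2, -0.3]
gripper_width: 0.698
```

Run:
```python
from btn import *
goto([.4305,.344,.081],frame(np.pi-.228))
w=cam("wrist"); cv2.imwrite("pics/w34.png",w["pixels"])
```

```text
t 32.4 dp [0.02, -0.09, 0.2] ang [-0.04, -0.04, 0.04]
```

View pics/w34.png

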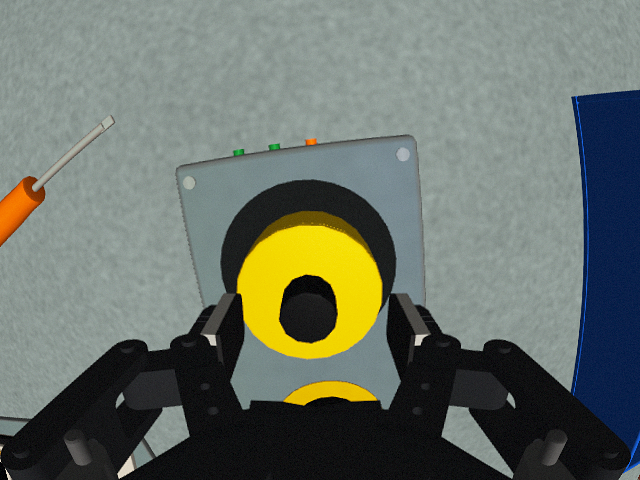

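Request:
{"method": "jog_arm", "body": {
  "dp": [
    [0.02,-0.1,0.15],
    [0.02,-0.1,0.15],
    [0.02,-0.1,0.15],
    [0.02,-0.1,0.15],
    [0.02,-0.1,0.15]
  ],
  "angular": [
    [0,0,0],
    [0,0,0],
    [0,0,0],
    [0,0,0],
    [0,0,0]
  ],
  "claw": [60,60,25,15,10]
}}

```text
t: 32.95
eef_pos: [0.4306, 0.3439, 0.0828]
tool_rot: [-0.002, 0.112, 0.994, -0.002]
contact_force: [-0.5, -0.6, 1.7]
gripper_width: 0.259
```

Request:
{"method": "jog_arm", "body": {
  "dp": [
    [0,0,0],
    [0,0,0],
    [0,0,0],
    [0,0,0],
    [0,0,0]
  ],
  "angular": [
    [0,0,0],
    [0,0,0],
    [0,0,0],
    [0,0,0],
    [0,0,0]
  ],
  "claw": [10,10,10,10,10]
}}

```text
t: 33.45
eef_pos: [0.4306, 0.3439, 0.0828]
tool_rot: [-0.002, 0.112, 0.994, -0.002]
contact_force: [-0.3, -1.9, 6.4]
gripper_width: 0.256
```

Run:
```python
from btn import *
print(tool()[0])
w=cam("wrist"); cv2.imwrite("pics/w35.png",w["pixels"]); measure(w)
```

```text
[0.43057426 0.34387462 0.08277667]
button (array([0.5564896 , 0.05448375]), np.float64(0.024164902285232926))
yellow [315.28527996 265.76691158] z.04 (array([0.43816763, 0.34246125]), np.float64(0.03245543501228586)) z.074 (array([0.42485006, 0.34567586]), np.float64(0.026509650258372146))
yellow [315.1919598  351.58090452] z.04 (array([0.47500034, 0.33406124]), np.float64(0.012993316376142006)) z.074 (array([0.45493507, 0.33881472]), np.float64(0.010612961209656132))
yellow [324.66086066 394.4375    ] z.04 (array([0.51299647, 0.33092833]), np.float64(0.014198235965523076)) z.074 (array([0.48597038, 0.33625575]), np.float64(0.011597141421417727))
```

View pics/w35.png

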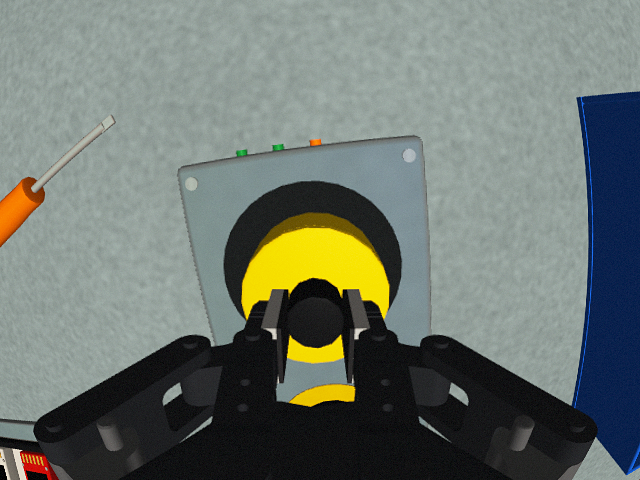

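Request:
{"method": "jog_arm", "body": {
  "dp": [
    [0,0,-1.2],
    [0,0,-2.4],
    [0,0,-2.6],
    [-1,0.1,-2.6],
    [-2,0.3,-2.6]
  ],
  "angular": [
    [0,0,0],
    [0,0,0],
    [0,0,0],
    [0,0,0],
    [0,0,0]
  ],
  "claw": [10,10,10,10,10],
  "grip_force": 60
}}

```text
t: 34.0
eef_pos: [0.4813, 0.3396, 0.1468]
tool_rot: [-0.002, 0.112, 0.994, -0.002]
contact_force: [-0.1, 0.1, -2.5]
gripper_width: 0.246
```

Run:
```python
from btn import *
w=cam("wrist"); cv2.imwrite("pics/w36.png",w["pixels"])
print(tool()[0],tool()[2]["gripper_width"]);goto([.5372,.333,.145],frame(np.pi-.228))
```

```text
[0.48662358 0.33838704 0.14630464] 0.2510903404478442
t 34.05 dp [-2.02, 0.25, 0.05] ang [-0.04, -0.01, -0.01]
```

View pics/w36.png

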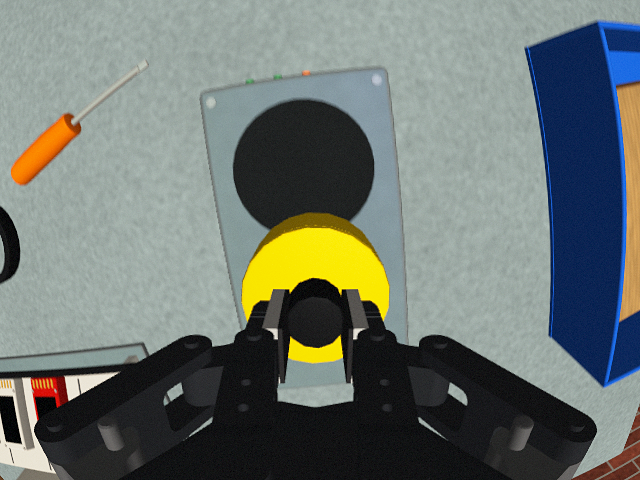

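Request:
{"method": "jog_arm", "body": {
  "dp": [
    [-1,0.1,0],
    [-1.95,0.22,0],
    [-1.95,0.22,0],
    [-1.95,0.22,0],
    [-1.95,0.22,0]
  ],
  "angular": [
    [0,0,0],
    [0,0,0],
    [0,0,0],
    [0,0,0],
    [0,0,0]
  ],
  "claw": [10,10,10,10,10]
}}

```text
t: 34.55
eef_pos: [0.5285, 0.3349, 0.1464]
tool_rot: [-0.003, 0.112, 0.994, -0.002]
contact_force: [-0.5, -0.0, -0.4]
gripper_width: 0.249
```

Run:
```python
from btn import *
w=cam("wrist"); cv2.imwrite("pics/w37.png",w["pixels"])
print(tool()[0],tool()[2]["gripper_width"]);goto([.5372,.333,.09],frame(np.pi-.228))
```

```text
[0.5285641  0.33499316 0.14671119] 0.24658267783212567
t 34.6 dp [-0.36, 0.01, 2.27] ang [-0.05, -0.05, 0.05]
```

View pics/w37.png

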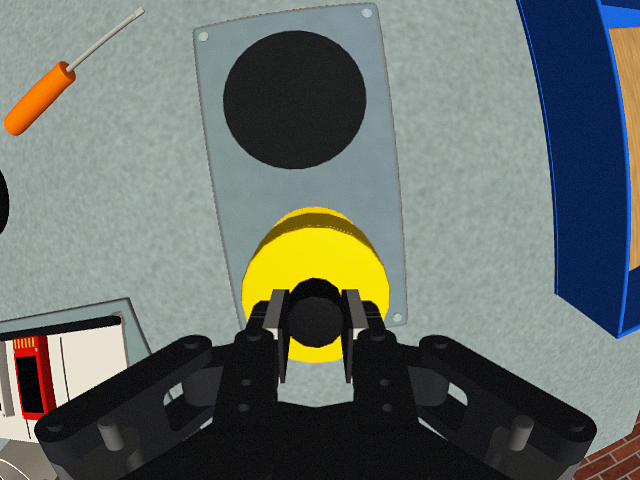

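Request:
{"method": "jog_arm", "body": {
  "dp": [
    [-0.36,0.01,0],
    [-0.36,0.01,0],
    [-0.36,0.01,0.2],
    [-0.36,0.01,0.2],
    [-0.36,0.01,0.2]
  ],
  "angular": [
    [-0.05,-0.05,0],
    [-0.05,-0.05,0],
    [-0.05,-0.05,0],
    [-0.05,-0.05,0],
    [-0.05,-0.05,0]
  ],
  "claw": [10,10,10,10,10]
}}

```text
t: 35.1
eef_pos: [0.5384, 0.3328, 0.1417]
tool_rot: [0.0, 0.112, 0.994, 0.0]
contact_force: [-0.0, 0.0, -0.4]
gripper_width: 0.249
```

Run:
```python
from btn import *
print(tool()[0],tool()[2]["gripper_width"]);goto([.5372,.333,.086],frame(np.pi-.228))
```

```text
[0.53836731 0.33279855 0.14173345] 0.24926857201998992
t 35.1 dp [0.05, -0.0, 2.23] ang [0.0, 0.01, 0.04]
```

Request:
{"method": "jog_arm", "body": {
  "dp": [
    [0.05,0,0.5],
    [0.05,0,1],
    [0.05,0,1.6],
    [0.05,0,2.1],
    [0.05,0,2.2]
  ],
  "angular": [
    [0,0,0],
    [0,0,0],
    [0,0,0],
    [0,0,0],
    [0,0,0]
  ],
  "claw": [10,10,10,10,10]
}}

```text
t: 35.6
eef_pos: [0.5365, 0.3321, 0.0844]
tool_rot: [-0.001, 0.112, 0.994, -0.001]
contact_force: [0.8, -0.6, -0.7]
gripper_width: 0.249
```

Run:
```python
from btn import *
w=cam("wrist"); cv2.imwrite("pics/w38.png",w["pixels"]);s=cam("side");cv2.imwrite("pics/s38.png",cv2.resize(s["pixels"][140:240,200:350],None,fx=4,fy=4))
print(tool()[0],tool()[2]["gripper_width"],tool()[2]["contact_force"]);goto([.5372,.333,.082],frame(np.pi-.228))
```

```text
[0.53712802 0.33296731 0.08609975] 0.25054385395796996 [-0.13620946  0.6138177  -1.55735641]
t 35.7 dp [-0.0, 0.0, 0.16] ang [-0.0, -0.0, 0.04]
```

View pics/w38.png

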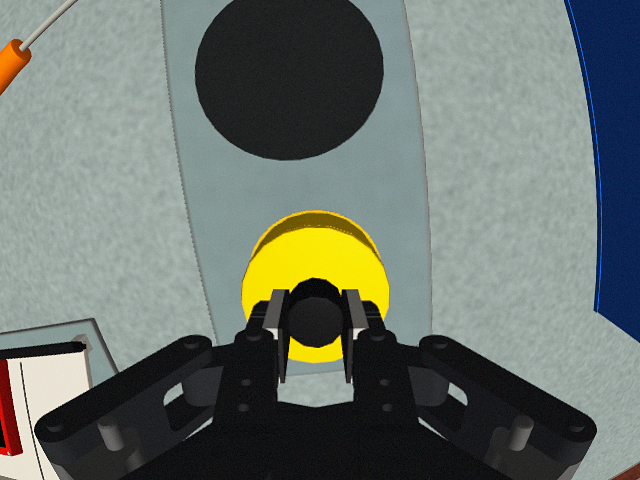

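View pics/s38.png

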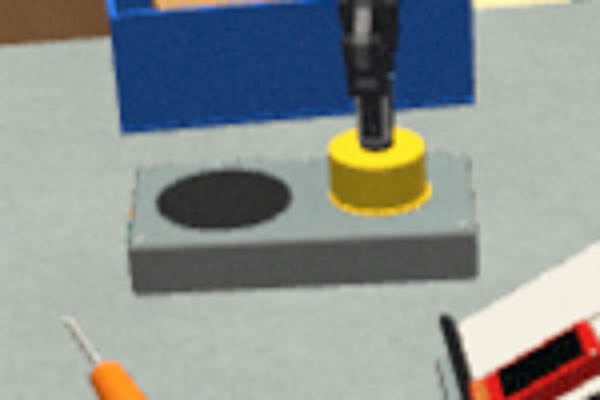

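Request:
{"method": "jog_arm", "body": {
  "dp": [
    [0,0,0.05],
    [0,0,0.1],
    [0,0,0.14],
    [0,0,0.16],
    [0,0,0.16]
  ],
  "angular": [
    [0,0,0],
    [0,0,0],
    [0,0,0],
    [0,0,0],
    [0,0,0]
  ],
  "claw": [10,10,10,10,10]
}}

```text
t: 36.2
eef_pos: [0.5376, 0.3332, 0.0831]
tool_rot: [0.001, 0.112, 0.994, 0.0]
contact_force: [-0.6, 0.4, -0.5]
gripper_width: 0.251
```

Request:
{"method": "jog_arm", "body": {
  "dp": [
    [0,0,0.03],
    [0,0,0.06],
    [0,0,0.08],
    [0,0,0.08],
    [0,0,0.08]
  ],
  "angular": [
    [0,0,0],
    [0,0,0],
    [0,0,0],
    [0,0,0],
    [0,0,0]
  ],
  "claw": [10,10,10,10,10]
}}

```text
t: 36.7
eef_pos: [0.5379, 0.3333, 0.0829]
tool_rot: [0.001, 0.112, 0.994, 0.0]
contact_force: [-3.2, -4.2, 11.5]
gripper_width: 0.25
```

Seated (11 N). Release and retreat.

Request:
{"method": "jog_arm", "body": {
  "dp": [
    [0,0,-0.04],
    [0,0,-0.04],
    [0,0,-0.04],
    [0,0,-1.5],
    [0,0,-3]
  ],
  "angular": [
    [0,0,0],
    [0,0,0],
    [0,0,0],
    [0,0,0],
    [0,0,0]
  ],
  "claw": [40,60,60,60,60]
}}

```text
t: 37.2
eef_pos: [0.5366, 0.3325, 0.1554]
tool_rot: [-0.001, 0.112, 0.994, -0.001]
contact_force: [1.1, -0.6, -0.1]
gripper_width: 0.702
```

Request:
{"method": "jog_arm", "body": {
  "dp": [
    [0,0,-2],
    [2,0,-4],
    [2,0,-4],
    [2,0,-4],
    [2,0,-4]
  ],
  "angular": [
    [0,0,0],
    [0,0,0],
    [0,0,0],
    [0,0,0],
    [0,0,0]
  ],
  "claw": [60,60,60,60,60]
}}

```text
t: 37.7
eef_pos: [0.489, 0.3432, 0.2548]
tool_rot: [0.001, 0.112, 0.994, -0.001]
contact_force: [1.1, -0.7, -0.3]
gripper_width: 0.697
```

Run:
```python
from btn import *
w=cam("wrist");t=cam("top");s=cam("side"); measure(w)
for c in (w,t,s): cv2.imwrite("pics/%s40.png"%c["n"],c["pixels"])
print(tool()[0],tool()[2]["gripper_width"],tool()[2]["contact_force"])
```

```text
button (array([0.58399418, 0.04043474]), np.float64(0.031051723856486635))
yellow [315.62285875 267.46194889] z.04 (array([0.54503058, 0.33148166]), np.float64(0.039730876024299394)) z.074 (array([0.53343797, 0.3341152 ]), np.float64(0.03595062626647574))
[0.48932305 0.34269799 0.25387534] 0.7043082665019147 [-0.09217526 -0.92439554  0.14696428]
```

View pics/wrist40.png

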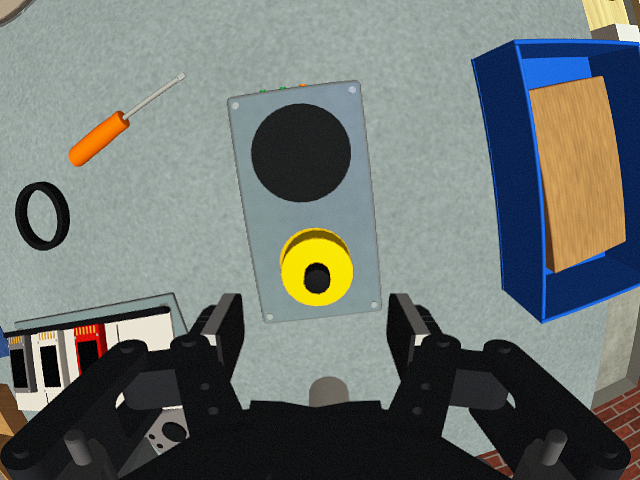

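View pics/side40.png

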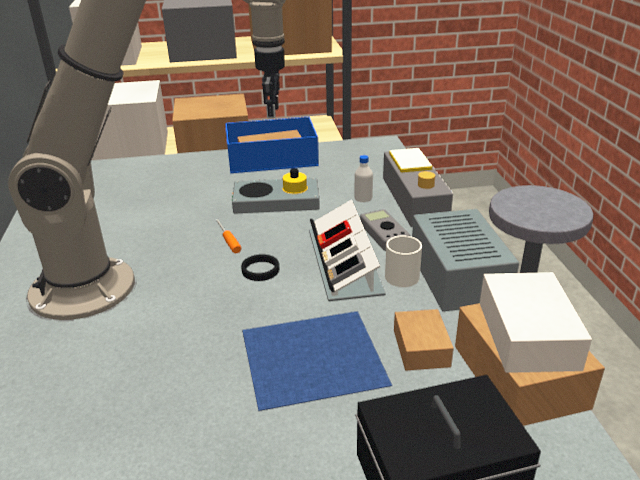

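View pics/top40.png

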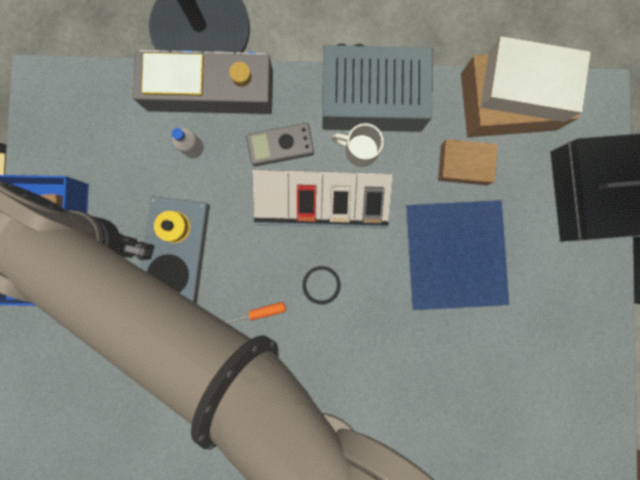

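Run:
```python
from station import *
print(hand_in(), get_obs()["t"])
```

```text
the job is handed in; nothing more can be done
the job is handed in; nothing more can be done
```

The job is handed in at about 38 s of robot time, with every step done in the order asked.

**Displays:** Three were on the mat (red, white and grey; green was absent). They now stand side by side on the stand, screen out and contact strip down. The final top, side and wrist pictures show all three lying flat and square against the lip.

**Cap and button:** I stood the cap on the pad, about 2 mm off centre, before the displays were placed. After the third display I pressed the button to its stop with about 16 N (5 N is enough) and let it spring back. I then put the cap back over the button. It looks concentric and level, and in the top picture it sits where it started. The gripper was clear of everything.

**Bystanders:** The other things on the bench look unmoved in the final pictures.

**Checks that fell short or disagreed:**
- **Joint 6 near its limit:** it read 0.1697 once while I was placing the white display, against a stated lower limit of 0.17. It was otherwise 0.174 or more, so this may be rounding or noise.
- **Button position:** the wrist-camera estimates differed by 2 to 3 mm. I placed the cap at the spot where I had first gripped it.
- **Final cap circle fit:** it came out about 36 mm in radius instead of 34 mm, because the yellow ring printed around the button merged with the cap. For the final cap position I relied on the pictures instead.

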